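# Clamp a flow cell with the loose crank of a bench screw press

### The job

Clamp the flow cell in the screw press: fit the loose crank fully home on the square end of the press spindle and wind it clockwise (seen from above) until you feel the pressure shoe meet the cell, then about a quarter turn more and no further, as the cell cracks if it is over-squeezed. Then lift the crank off and lay it flat on the worktop beside the press, leaving the cell clamped and the glassware standing where it is.

Things in the scene. Friction and masses are not known exactly. Their poses are not given: they have to be found in the camera images.
- crank: The loose crank, dark steel with an upright black grip, lying flat; 0.15 to 0.31 kg. Origin on its flat underside, on the axis of the square hole in its boss. x points along its flat arm (18 mm wide, 9 mm thick, flush with the underside) to the grip; z up.
- crank_boss (a point): Middle of the crank's boss, a square block 30 x 30 mm, 30 mm tall, with a square through hole 15.8 mm wide along z, its sides parallel to the boss's. The point is on the hole's axis, 15 mm above the underside; axes as crank. Take the boss by its two sides that face +y and -y (the arm leaves on +x).
- crank_handle (a point): Middle of the crank's upright grip, a black sleeve 17.6 mm across and 43 mm tall that spins freely on its pin, so the crank can be led round without turning the hand. 72 mm along x from the boss axis, 34 mm above the crank's underside (the sleeve spans 12 to 55 mm above it).
- press: The grey bench screw press, fixed: base 116 mm (x) by 140 mm (y), two columns, and a crosshead 38 mm (x) by 140 mm (y) with its top 130 mm above the worktop. Origin on the worktop under the upright spindle; z up.
- shaft_seat (a point): Middle of the spindle's round shoulder (27 mm across, 140 mm above the worktop). On it stands the square end, 14 mm wide, 24 mm tall, its top 3.5 mm tapered to 9 mm. x and y are square to its flats. Fully home, the crank's underside rests on the shoulder (crank_boss 15 mm above it). It fits in any of four square positions, with some 7 degrees of play.
- spindle (a joint): Turn of the spindle (rad), growing clockwise seen from above; one turn drives the moving plate 16 mm down, the spindle itself stays at its height. It turns with a steady friction of about 0.62 N m (8.6 N at the crank's grip) and stays where it is left.
- platen: Moving aluminium plate of the press; origin at its underside's middle. The square steel pressure shoe hangs under it on springs. It goes down 11 to 24 mm (0.7 to 1.5 turns) before the shoe meets the cell (height not measured). From then the springs give 36 N per mm of screw travel: 144 N at a quarter turn, felt as 5 N more at the grip. Well clamped: 90 to 220 N; over 250 N the cell cracks.
- dye_bottle: Small clear glass bottle with a black cap and a label, 45 mm across, 94 mm tall, behind the press. Origin under its middle. Not to be disturbed.
- glass_beaker: Small clear glass beaker, 51 mm across, 70 mm tall, behind the press to the right. Origin under its middle. Not to be disturbed.
- petri: Lidded petri dish, 88 mm across, 16 mm tall, behind the crank. Origin under its middle. Not to be disturbed.

How it is judged:
By the outcome, as a careful person would: the job done as asked, in the order asked, and still so for the second after the job is handed in, with the robot touching nothing.
It also fails if it takes over 72 s, if anything falls off the work surface, if the arm or the gripper's body presses on something with over 40 N, if the wrist force passes 120 N, or if a joint passes its speed limit or range.

### The arm

A 7-joint arm with a two-finger parallel gripper is mounted at the origin on a cart in front of the work surface, level with it; the furniture and walls round the work are solid. World frame = base frame: x ahead of the robot, y to its left, z up, the work surface at z = 0. Lengths are in m, angles in rad, forces in N, time in s.
With the tool pointing down it reaches from about 0.4 to 0.875 m from the base axis. Payload 19.3 kg.
Tool frame: the origin (TCP) lies midway between the tips of the shut fingers; the grasp point (between the pads) lies 19 mm behind it; z points along the fingers, y is the direction in which the jaws open and shut (so a half turn about z gives the same grasp; the last joint's range is limited). The gripper opens to 85 mm and grips with 20 to 120 N. Pads are 22 mm wide; open, the fingers measure 114 mm over their backs; the gripper's body (76 mm by 85 mm) begins 54 mm behind the grasp point. The pads swing forward as they close: fully open they stand 13 mm farther back than shut.
Start: joints at [1.164, 0.521, -0.036, 1.599, 0.021, 1.021, -0.113], TCP at [0.207, -0.59, 0.231] pointing down, gripper open.
Joint ranges: [-2.91, 2.91], [-0.3, 2.13], [-1.5, 1.42], [0.17, 2.43], [-1.26, 4.41], [0.16, 1.93], [-2.52, 2.52]. Speed limits (rad/s): [1.89, 1.89, 2.39, 2.39, 3.01, 3.01, 3.01].

### API

Orientations are given as [roll, pitch, yaw] about the fixed x, y, z axes, in that order (R = Rz(yaw) Ry(pitch) Rx(roll)).
In Python, from workcell import bot gives the robot as it stands.
- The arm moves only by the tool servo_tool, never from a script. Its argument "plan" is a list of rows, each a list of 5 numbers: the shift along the world's x, y, z in mm, then the turn about the world's z in rad, then the gripper's target within -1 to 1 (shut at 1, half-way at 0, fully open at -1). In form: [[tx, ty, tz, yaw, jaw], ...]. A call has exactly 10 rows; each row is the pose to reach, as a shift and turn from the pose commanded when the call began; what a row does not reach only later rows make up. A row lasts 1/12 s, in which the tool goes at most 41.7 mm and 7.16 degrees, less where a joint would pass 70% of its speed; a pose out of reach is approached as far as the arm can. A call with a gripper value outside its range is refused whole. The fingers move at their own pace and stop on an object; "squeeze" is the grip in N (left out, the last holds). Time passes only in rows, so rows that repeat a pose let the fingers close, or fill a call up. It gives the time, the measured TCP pose, the force and the opening at its end, in the units of the state.
- bot.observe(): the state, without advancing time (a new reading comes with each control period).
- bot.grab_frame(name): name is "side" or "top"; returns the picture (384x512x3 uint8, blue, green, red); there is no depth.
- bot.calibration(name): a dict with "fx", "fy", "cx", "cy" (pixels), "T" (4x4, takes a point from camera to world coordinates). Camera axes: x right, y down, z forward; pixel columns grow to the right and rows downward; lengths in m; the calibration is good to about 2 mm. A picture is of the moment at which its call begins. calibration takes no time and is no camera call.
- bot.job_done(): hands the job in, once; it reports no verdict.
The state is a dict: "clock": time; "qpos": joint angles; "qd": joint speeds; "joint_efforts": joint torques, N m; "position": TCP position; "tool_rot": TCP orientation; "force": force on the tool from outside, world axes, zero at the start; "moment": the same for the moment, N m; "grip_width": finger opening in m.
Only numpy, scipy, OpenCV 4.12 (cv2) and the standard library are available. Lean on these libraries where they do the work, as an engineer would, in place of code of your own. Each camera call takes 0.05 s, during which the arm holds its last target.

## Working session

There is one attempt and no reset: what is moved stays moved. The work goes in short steps, Python scripts to look and compute and a tool call to move; the robot and the scene stay as the last step left them, time stands still between calls to the robot, and variables do not carry over. Pictures are saved under pics/ and viewed, and the job is handed in when it is done.

Besides the shell and the picture viewer there is one more tool, called after "Request:" as a command line: name --pt "numbers of a row" for each row, then --argument value for the rest. servo_tool: Moves the arm, as the interface text tells. Its arguments: {"type":"object","properties":{"plan":{"type":"array","items":{"type":"array","items":{"type":"number"}}},"squeeze":{"type":"number"}},"required":["plan"]}

```bash
ls; mkdir -p pics
python3 - <<'E'
from workcell import bot
import cv2,numpy as np
for n in("side","top"):
    im=bot.grab_frame(n); cv2.imwrite(f"pics/{n}0.png",im)
    c=bot.calibration(n); print(n,c["fx"],c["fy"],c["cx"],c["cy"]);print(np.round(c["T"],4))
s=bot.observe()
for k in s: print(k,np.round(s[k],4))
E
```

```text
pics
side 446.1551187568309 446.1551187568309 256.6502370137984 192.55478084769658
[[ 0.6863 -0.622   0.3769  0.1782]
 [-0.7271 -0.5976  0.3379 -0.4194]
 [ 0.015  -0.5059 -0.8625  0.929 ]
 [ 0.      0.      0.      1.    ]]
top 354.0789338440386 354.0789338440386 253.37137765711682 197.3868757133413
[[ 0.0841 -0.976   0.2007  0.3922]
 [-0.9965 -0.0831  0.0133 -0.1096]
 [ 0.0037 -0.2011 -0.9796  0.9484]
 [ 0.      0.      0.      1.    ]]
clock 0.1
qpos [ 1.1638  0.522  -0.0363  1.5999  0.0212  1.0211 -0.1128]
qd [ 0.0003 -0.0003 -0.     -0.0003 -0.0011 -0.0011  0.0018]
joint_efforts [ 6.30000e-03 -9.28468e+01  1.98560e+00 -3.70527e+01  1.83000e-02
  5.50000e-03 -1.00000e-04]
position [ 0.2064 -0.5896  0.2308]
tool_rot [-3.1406e+00  1.0000e-04  3.3680e-01]
force [-0.0681  0.1584 -0.1716]
moment [-0.004  -0.0039 -0.0292]
grip_width 0.0852
```

View pics/side0.png

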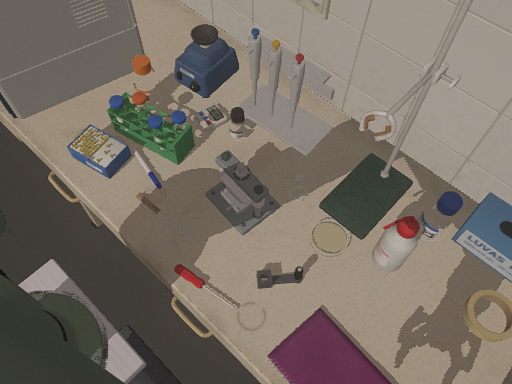

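View pics/top0.png

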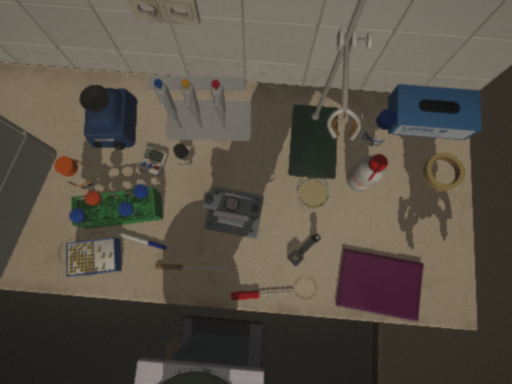

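The top view shows the press near (234,210), the crank boss near (296,257) and its grip near (316,238). In the side view the press is near (243,190), the boss near (265,278) and the grip near (298,272). I'll zoom in on these.

```bash
cat > h.py <<'E'
from workcell import bot
import cv2,numpy as np
def proj(n,P):
    c=bot.calibration(n);T=np.array(c["T"]);P=np.atleast_2d(P)
    q=(P-T[:3,3])@T[:3,:3]
    return np.c_[c["fx"]*q[:,0]/q[:,2]+c["cx"],c["fy"]*q[:,1]/q[:,2]+c["cy"]]
def back(n,u,v,z):
    c=bot.calibration(n);T=np.array(c["T"])
    d=T[:3,:3]@np.array([(u-c["cx"])/c["fx"],(v-c["cy"])/c["fy"],1]);o=T[:3,3]
    return o+d*(z-o[2])/d[2]
def tri(uv_s,uv_t):
    A=[];b=[]
    for n,(u,v) in(("side",uv_s),("top",uv_t)):
        c=bot.calibration(n);T=np.array(c["T"]);d=T[:3,:3]@np.array([(u-c["cx"])/c["fx"],(v-c["cy"])/c["fy"],1]);d/=np.linalg.norm(d)
        M=np.eye(3)-np.outer(d,d);A.append(M);b.append(M@T[:3,3])
    return np.linalg.solve(sum(A),sum(b))
def crop(im,u0,v0,w,h,k,name):
    c=cv2.resize(im[v0:v0+h,u0:u0+w],None,fx=k,fy=k,interpolation=cv2.INTER_CUBIC)
    cv2.imwrite("pics/"+name,c)
E
python3 - <<'E'
from h import *
s=cv2.imread("pics/side0.png");t=cv2.imread("pics/top0.png")
a=lambda im,u,v,w,h,k:cv2.resize(im[v:v+h,u:u+w],None,fx=k,fy=k,interpolation=cv2.INTER_CUBIC)
cv2.imwrite("pics/c1.png",np.vstack([np.hstack([a(s,200,140,80,100,6)[:, :],a(t,200,180,70,60,5)[:300] if 0 else cv2.copyMakeBorder(a(t,200,180,64,60,5),0,300,0,0,cv2.BORDER_CONSTANT)])]))
cv2.imwrite("pics/c2.png",np.hstack([a(s,250,255,60,45,6),a(t,280,225,50,45,6)]))
E
```

```text
(no output)
```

View pics/c1.png

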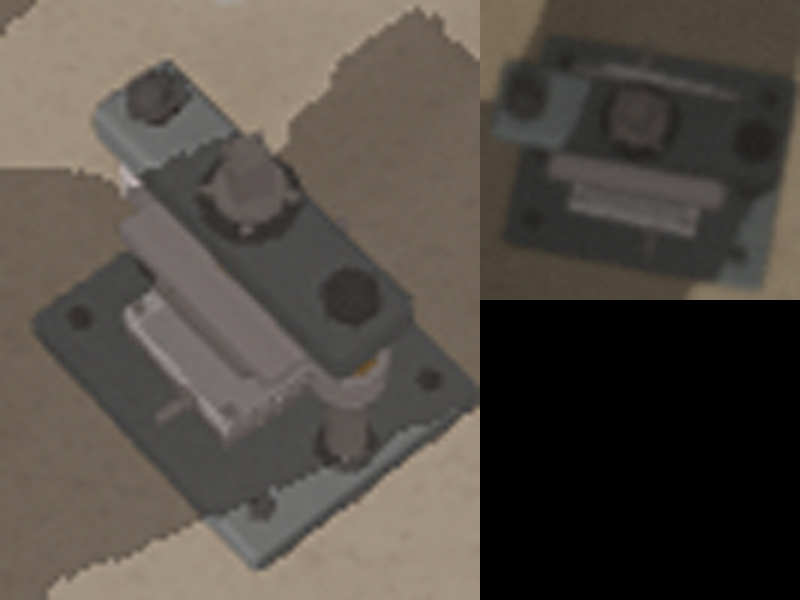

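View pics/c2.png

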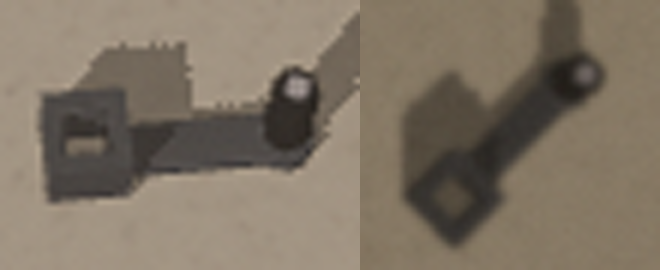

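Run:
```python
from h import *
print("hole tri",tri((264.5,277.2),(295.5,258.3)), back("side",264.5,277.2,.03),back("top",295.5,258.3,.03))
print("grip tri",tri((299.5,269.5),(317.5,237.3)), back("side",299.5,269.5,.055),back("top",317.5,237.3,.055))
# crosshead corners z .13
for p in[(165,62),(95,112),(410,305),(330,362)]: print("x-s",back("side",200+p[0]/6,140+p[1]/6,.13))
for p in[(505-480,60),(495-480,135),(785-480,100),(775-480,180)]: print("x-t",back("top",200+p[0]/5,180+p[1]/5,.13))
print("tip",back("side",242.2,164.5,.164),back("top",200+157/5,180+117/5,.164))
print("shoulder",back("side",200+250/6,140+193/6,.14),back("top",200+160/5,180+120/5,.14))
for p in[(38,322),(257,560),(480,395)]: print("base-s",back("side",200+p[0]/6,140+p[1]/6,.015))
```

```text
hole tri [ 0.43221471 -0.21921343  0.0263542 ] [ 0.43235089 -0.22078736  0.03      ] [ 0.43092794 -0.21796686  0.03      ]
grip tri [ 0.48687537 -0.26725483  0.05553021] [ 0.48738142 -0.26735934  0.055     ] [ 0.48662981 -0.26712777  0.055     ]
x-s [0.56109686 0.01352733 0.13      ]
x-s [0.52791273 0.01596546 0.13      ]
x-s [ 0.547162   -0.12110153  0.13      ]
x-s [ 0.51145792 -0.11668543  0.13      ]
x-t [0.56309313 0.01658717 0.13      ]
x-t [0.52688042 0.01724285 0.13      ]
x-t [ 0.55510252 -0.11697283  0.13      ]
x-t [ 0.51675215 -0.11535794  0.13      ]
tip [ 0.5405683  -0.05217398  0.164     ] [ 0.53489045 -0.0508298   0.164     ]
shoulder [ 0.53724905 -0.05341163  0.14      ] [ 0.53796512 -0.05055457  0.14      ]
base-s [0.49278884 0.02244766 0.015     ]
base-s [ 0.47849885 -0.11202446  0.015     ]
base-s [ 0.58918062 -0.12540011  0.015     ]
```

```bash
cat > ov.py <<'E'
from h import *
def sq(c,w,z,yaw):
    a=np.deg2rad(yaw);R=np.array([[np.cos(a),-np.sin(a)],[np.sin(a),np.cos(a)]])
    p=np.array([[1,1],[-1,1],[-1,-1],[1,-1]])*np.array(w)/2
    return np.c_[p@R.T+c,np.full(4,z)]
def draw(n,im,polys,u0,v0,w,h,k):
    o=cv2.resize(im[v0:v0+h,u0:u0+w],None,fx=k,fy=k,interpolation=cv2.INTER_CUBIC)
    for P,col in polys:
        q=((proj(n,P)+0.5-[u0,v0])*k*8).astype(np.int32)
        cv2.polylines(o,[q],True,col,1,cv2.LINE_AA,3)
    return o
def circ(c,r,z):
    t=np.linspace(0,2*np.pi,40);return np.c_[c[0]+r*np.cos(t),c[1]+r*np.sin(t),t*0+z]
E
python3 - <<'E'
from ov import *
s=cv2.imread("pics/side0.png")
rows=[]
c=np.array([.5375,-.052])
row=[draw("side",s,[],227,152,32,32,12)]
for yaw in(-6.5,):
    P=[(circ(c,.0135,.14),(0,255,255)),(sq(c,[.009]*2,.164,yaw),(0,0,255)),(sq(c,[.014]*2,.1605,yaw),(0,255,0)),(sq(c,[.014]*2,.14,yaw),(255,0,0))]
    row.append(draw("side",s,P,227,152,32,32,12))
cv2.imwrite("pics/o1.png",np.hstack(row))
t=cv2.imread("pics/top0.png")
X=[(sq(c,[.038,.14],.13,-6.2),(0,255,255)),(sq(c,[.116,.14],.015,-6.2),(0,255,0)),(sq(c,[.116,.14],.0,-6.2),(255,0,0))]
cv2.imwrite("pics/o2.png",np.hstack([draw("side",s,X,195,140,90,95,5),draw("top",t,X+P,200,180,68,60,5)[:475] if 0 else cv2.copyMakeBorder(draw("top",t,X+P,200,180,66,60,5),0,175,0,0,cv2.BORDER_CONSTANT)]))
E
```

```text
(no output)
```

View pics/o1.png

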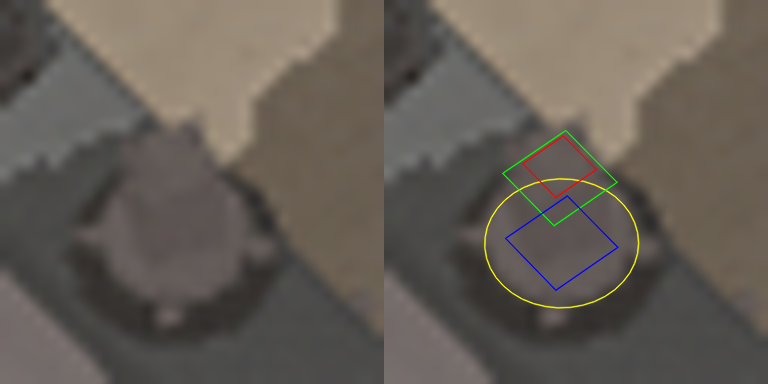

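View pics/o2.png

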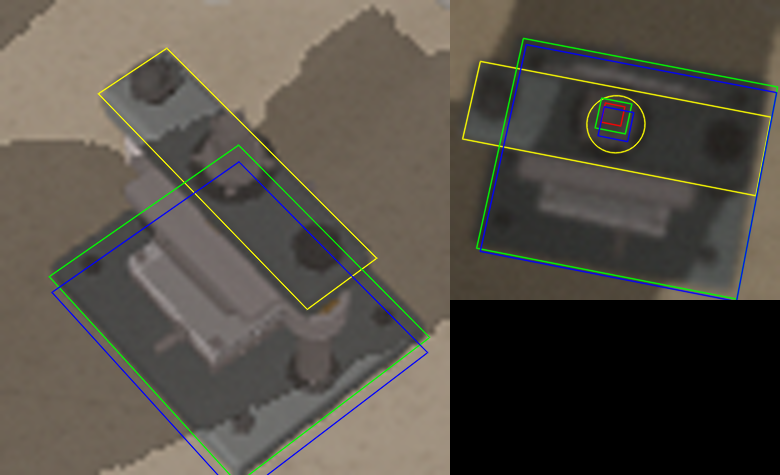

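Run:
```python
from ov import *
def st(im):
    im=im.astype(float); return np.clip((im-60)*3.0,0,255).astype(np.uint8)
s=cv2.imread("pics/side0.png")
t=cv2.imread("pics/top0.png")
a=lambda im,u,v,w,k:cv2.resize(im[v:v+w,u:u+w],None,fx=k,fy=k,interpolation=cv2.INTER_NEAREST)
x=a(s,229,155,28,14);print(x.mean((0,1)),s[165:180,235:250].min((0,1)),s[160:180,235:250].max((0,1)))
y=a(t,222,192,22,18)[:392,:392]
cv2.imwrite("pics/o3.png",np.hstack([st(x),np.clip((y.astype(float)-30)*2.5,0,255).astype(np.uint8)]))
```

```text
[84.0497449  90.59311224 97.20790816] [45 48 51] [127 146 160]
```

View pics/o3.png

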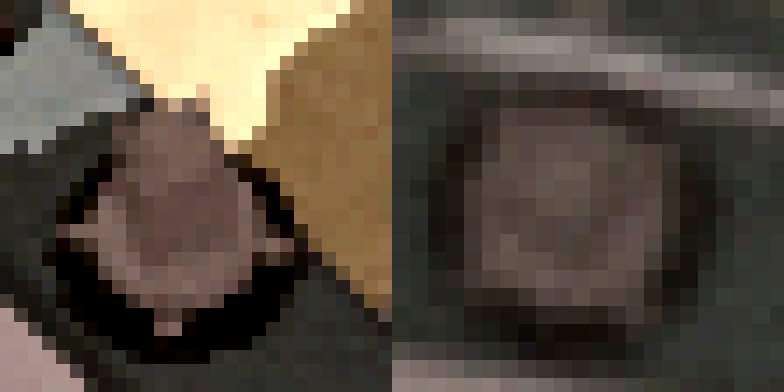

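Run:
```python
from ov import *
L,R,B=[back("side",229+a/14-.5,155+b/14-.5,.133) for a,b in((72,231),(287,246),(168,326))]
print(L,R,B); c=(L+R)/2;print(c)
for p in(L,R,B): d=p-c;print(np.rad2deg(np.arctan2(d[1],d[0])),np.hypot(*d[:2]))
```

```text
[ 0.53072011 -0.03580925  0.133     ] [ 0.55141004 -0.06121926  0.133     ] [ 0.52863401 -0.05825221  0.133     ]
[ 0.54106507 -0.04851426  0.133     ]
129.15397819972185 0.016383999578840687
-50.84602180027817 0.016383999578840687
-141.92638087159378 0.015791107426483243
```

```bash
cat > fit.py <<'E'
from ov import *
s=cv2.imread("pics/side0.png").astype(float);t=cv2.imread("pics/top0.png").astype(float)
def labels(n,c,yaw,u0,v0,w,h,k,z0=.14):
    L=np.zeros((h*k,w*k),np.uint8)
    def fill(P,l):
        q=((proj(n,P)+.5-[u0,v0])*k*16).astype(np.int32)
        cv2.fillConvexPoly(L,cv2.convexHull(q.reshape(-1,1,2)),l,cv2.LINE_8,4)
    fill(circ(c,.0135,z0-.006),9);fill(circ(c,.0135,z0),1)
    a=sq(c,[.014]*2,z0,yaw);b=sq(c,[.014]*2,z0+.0205,yaw);d=sq(c,[.009]*2,z0+.024,yaw)
    T=np.array(bot.calibration(n)["T"])[:3,3]
    ctr=np.r_[c,z0]
    def faces(A,B,l0):
        for i in range(4):
            j=(i+1)%4;nn=np.cross(A[j]-A[i],B[i]-A[i]);m=(A[i]+A[j])/2
            if nn@(m-ctr)<0:nn=-nn
            if nn@(T-m)>0: fill(np.array([A[i],A[j],B[j],B[i]]),l0+i)
    faces(a,b,2);   # 2..5
    faces(b,d,10)
    fill(d,14)
    return L
def cost(n,im,c,yaw,u0,v0,w,h,k=6):
    L=labels(n,c,yaw,u0,v0,w,h,k)
    # mean-colour LSQ: fraction per pixel
    ids=[i for i in np.unique(L) if i not in(0,)]
    F=np.stack([ (L==i).reshape(h,k,w,k).mean((1,3)).ravel() for i in ids],1)
    m=F.sum(1)>.99
    Y=im[v0:v0+h,u0:u0+w].reshape(-1,3)
    X=np.linalg.lstsq(F[m],Y[m],rcond=None)[0]
    r=((Y[m]-F[m]@X)**2).sum()/m.sum()
    return r,m.sum(),L,ids,X
E
python3 - <<'E'
from fit import *
for n,im,win in(("side",s,(225,148,36,36)),("top",t,(218,188,30,30))):
    res=[]
    for yaw in range(0,90,5):
        best=min((cost(n,im,np.array([x,y]),yaw,*win,k=4)[0],x,y) for x in np.arange(.531,.546,.0015) for y in np.arange(-.058,-.044,.0015))
        res.append((yaw,)+best)
    print(n);print(np.round(res,4))
E
```

```text
Traceback (most recent call last):
  File "fit.py", line 22, in cost
    L=labels(n,c,yaw,u0,v0,w,h,k)
  File "fit.py", line 19, in labels
    fill(d,14)
    ~~~~^^^^^^
  File "fit.py", line 6, in fill
    q=((proj(n,P)+.5-[u0,v0])*k*16).astype(np.int32)
        ~~~~^^^^^
  File "h.py", line 4, in proj
    c=bot.calibration(n);T=np.array(c["T"]);P=np.atleast_2d(P)
ValueError: time passes only in moves, steps and waits
```

```bash
python3 - <<'E'
from workcell import bot
import pickle
pickle.dump({n:bot.calibration(n) for n in("side","top")},open("cal.pkl","wb"));print(bot.observe()["clock"])
E
sed -i 's/bot.calibration(n)/CAL[n]/g' h.py fit.py; sed -i '2a import pickle;CAL=pickle.load(open("cal.pkl","rb"))' h.py
python3 - <<'E'
from fit import *
for n,im,win in(("side",s,(225,148,36,36)),("top",t,(218,188,30,30))):
    res=[]
    for yaw in range(0,90,5):
        best=min((cost(n,im,np.array([x,y]),yaw,*win,k=4)[0],x,y) for x in np.arange(.531,.546,.0015) for y in np.arange(-.058,-.044,.0015))
        res.append((yaw,)+best)
    print(n);print(np.round(res,4))
E
```

```text
0.1
side
[[ 0.00000e+00  6.45096e+01  5.38500e-01 -5.05000e-02]
 [ 5.00000e+00  6.22785e+01  5.38500e-01 -5.05000e-02]
 [ 1.00000e+01  6.58402e+01  5.38500e-01 -5.05000e-02]
 [ 1.50000e+01  7.89179e+01  5.38500e-01 -4.90000e-02]
 [ 2.00000e+01  7.59224e+01  5.38500e-01 -4.90000e-02]
 [ 2.50000e+01  8.20362e+01  5.38500e-01 -5.05000e-02]
 [ 3.00000e+01  6.23876e+01  5.38500e-01 -5.05000e-02]
 [ 3.50000e+01  6.66971e+01  5.38500e-01 -5.05000e-02]
 [ 4.00000e+01  6.67549e+01  5.38500e-01 -5.05000e-02]
 [ 4.50000e+01  6.57958e+01  5.38500e-01 -5.05000e-02]
 [ 5.00000e+01  5.02497e+01  5.40000e-01 -4.90000e-02]
 [ 5.50000e+01  4.36677e+01  5.40000e-01 -4.90000e-02]
 [ 6.00000e+01  4.31619e+01  5.40000e-01 -4.90000e-02]
 [ 6.50000e+01  3.44560e+01  5.40000e-01 -4.90000e-02]
 [ 7.00000e+01  4.02455e+01  5.40000e-01 -4.90000e-02]
 [ 7.50000e+01  4.67293e+01  5.40000e-01 -4.90000e-02]
 [ 8.00000e+01  5.79139e+01  5.38500e-01 -5.05000e-02]
 [ 8.50000e+01  6.28302e+01  5.38500e-01 -5.05000e-02]]
top
[[ 0.00000e+00  2.38892e+01  5.40000e-01 -4.90000e-02]
 [ 5.00000e+00  2.36991e+01  5.40000e-01 
[... 194 characters left out ...]
 2.43991e+01  5.40000e-01 -4.90000e-02]
 [ 3.00000e+01  2.41849e+01  5.40000e-01 -4.90000e-02]
 [ 3.50000e+01  2.42194e+01  5.40000e-01 -4.90000e-02]
 [ 4.00000e+01  2.38074e+01  5.40000e-01 -4.90000e-02]
 [ 4.50000e+01  2.37596e+01  5.40000e-01 -4.90000e-02]
 [ 5.00000e+01  2.33585e+01  5.40000e-01 -4.90000e-02]
 [ 5.50000e+01  2.30913e+01  5.40000e-01 -4.90000e-02]
 [ 6.00000e+01  2.25252e+01  5.40000e-01 -4.90000e-02]
 [ 6.50000e+01  2.26974e+01  5.40000e-01 -4.90000e-02]
 [ 7.00000e+01  2.25867e+01  5.40000e-01 -4.90000e-02]
 [ 7.50000e+01  2.28896e+01  5.40000e-01 -4.90000e-02]
 [ 8.00000e+01  2.30962e+01  5.40000e-01 -4.90000e-02]
 [ 8.50000e+01  2.35951e+01  5.40000e-01 -4.90000e-02]]
```

Run:
```python
from fit import *
from scipy.optimize import minimize
for yaw in list(range(48,80,3)):
    b=min((cost("side",s,np.array([x,y]),yaw,225,148,36,36,k=6)[0],x,y) for x in np.arange(.538,.5425,.0007) for y in np.arange(-.0515,-.0465,.0007))
    print(yaw,np.round(b,4))
row=[]
for c,yaw in(((.5400,-.049),66),((.5400,-.049),38.5)):
    c=np.array(c)
    P=[(circ(c,.0135,.14),(0,255,255)),(sq(c,[.009]*2,.164,yaw),(0,0,255)),(sq(c,[.014]*2,.1605,yaw),(0,255,0)),(sq(c,[.014]*2,.14,yaw),(255,0,0))]
    row.append(draw("side",np.clip((s-60)*3,0,255).astype(np.uint8),P,227,152,32,32,12))
cv2.imwrite("pics/o4.png",np.hstack(row))
```

```text
48 [23.8285  0.5394 -0.0494]
51 [18.939   0.5394 -0.0494]
54 [17.0845  0.5394 -0.0494]
57 [15.603   0.5394 -0.0494]
60 [14.8025  0.5394 -0.0494]
63 [14.721   0.5394 -0.0494]
66 [15.3119  0.5394 -0.0494]
69 [18.4162  0.5394 -0.0494]
72 [20.8859  0.5394 -0.0494]
75 [22.2567  0.5394 -0.0494]
78 [28.6975  0.5394 -0.0494]
```

View pics/o4.png

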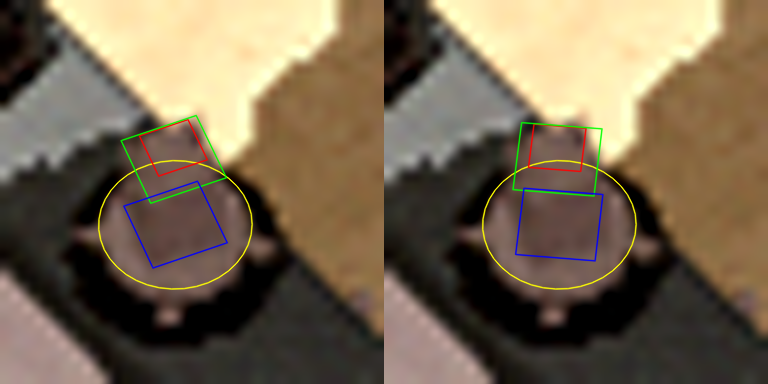

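Run:
```python
from ov import *
s=cv2.imread("pics/side0.png");t=cv2.imread("pics/top0.png")
for n,p in dict(petri=((330,237),(312,193)),bottle=((237,116),(181,152)),beaker=((300,187),(271,172))).items(): print(n,back("side",*p[0],.016),back("top",*p[1],.016))
row=[]
for n,im,w in(("side",s,(252,258,55,32)),("top",t,(285,228,40,42))):
  r=[]
  for c,yaw in(((.4315,-.2195),-41),((.432,-.2200),-41)):
    c=np.array(c);a=np.deg2rad(yaw);g=c+.072*np.array([np.cos(a),np.sin(a)])
    P=[(sq(c,[.03]*2,.03,yaw),(0,0,255)),(sq(c,[.0158]*2,.03,yaw),(0,255,0)),(sq(c,[.03]*2,0,yaw),(255,0,0)),(circ(g,.0088,.055),(0,255,255))]
    r.append(draw(n,np.clip((im.astype(float)-20)*2,0,255).astype(np.uint8),P,*w,7))
  x=np.vstack(r);row.append(cv2.copyMakeBorder(x,0,600-x.shape[0],0,0,cv2.BORDER_CONSTANT))
cv2.imwrite("pics/o5.png",np.hstack(row))
```

```text
petri [ 0.60711097 -0.2601612   0.016     ] [ 0.60865036 -0.25351568  0.016     ]
bottle [0.71133682 0.13618338 0.016     ] [0.69362647 0.11270545 0.016     ]
beaker [ 0.66022394 -0.12602443  0.016     ] [ 0.65775597 -0.13897306  0.016     ]
```

View pics/o5.png

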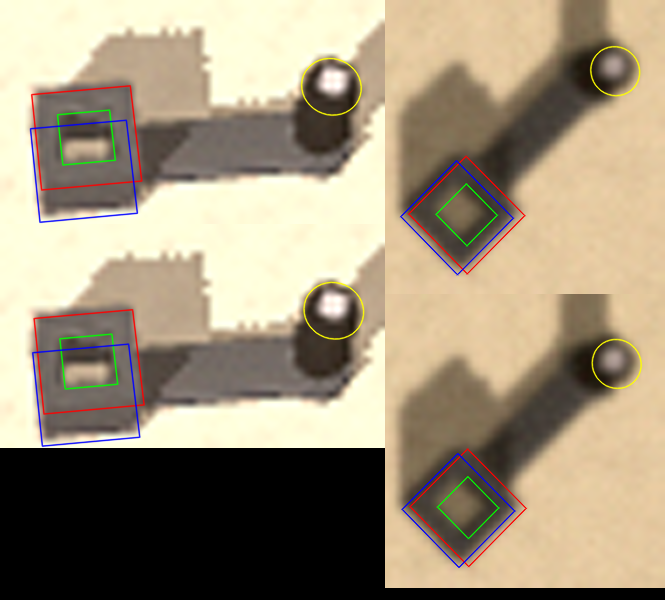

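Request:
servo_tool --pt "18 30 0 -0.1 -1" --pt "36 60 0 -0.2 -1" --pt "54 90 0 -0.3 -1" --pt "72 120 0 -0.4 -1" --pt "90 150 0 -0.5 -0.5" --pt "112 185 0 -0.6 -0.3" --pt "134 220 0 -0.7 -0.3" --pt "156 255 0 -0.8 -0.3" --pt "178 292 0 -0.9 -0.3" --pt "200 330 0 -1.0 -0.3"

```text
clock: 0.93
position: [0.4011, -0.2687, 0.2312]
tool_rot: [-3.142, 0.0, -0.658]
force: [1.3, -0.3, -0.1]
grip_width: 0.056
```

Request:
servo_tool --pt "12 20 0 -0.07 -0.3" --pt "24 41 -20 -0.07 -0.3" --pt "24 41 -50 -0.07 -0.3" --pt "24 41 -85 -0.07 -0.3" --pt "24 41 -120 -0.07 -0.3" --pt "24 41 -150 -0.07 -0.3" --pt "24 41 -170 -0.07 -0.3" --pt "24 41 -185 -0.07 -0.3" --pt "24 41 -190 -0.07 -0.3" --pt "24 41 -190 -0.07 -0.3"

```text
clock: 1.77
position: [0.4238, -0.2294, 0.0404]
tool_rot: [3.141, 0.002, -0.724]
force: [-0.0, 0.2, 0.7]
grip_width: 0.0553
```

Run:
```python
from h import *
s=bot.grab_frame("side");t=bot.grab_frame("top");cv2.imwrite("pics/s1.png",s);cv2.imwrite("pics/t1.png",t)
a=lambda im,u,v,w,h,k:cv2.resize(im[v:v+h,u:u+w],None,fx=k,fy=k,interpolation=cv2.INTER_CUBIC)
cv2.imwrite("pics/c3.png",np.hstack([a(s,215,215,100,100,4),a(t,265,200,80,80,5)]))
```

```text
(no output)
```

View pics/c3.png

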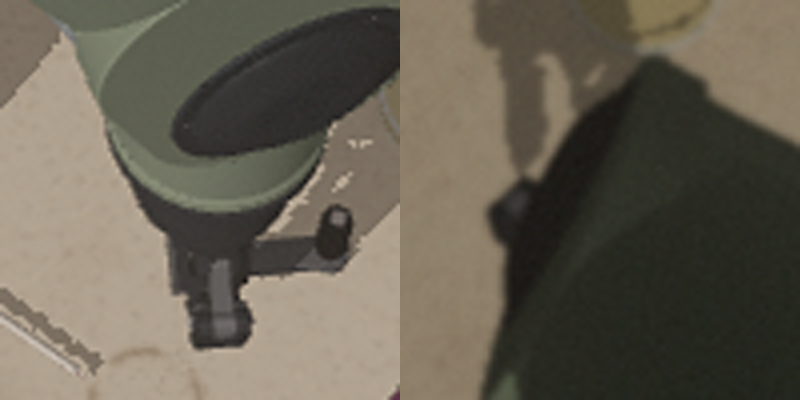

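Request:
servo_tool --pt "4 5 0 -0.01 -0.3" --pt "7 10 0 -0.01 -0.3" --pt "7 10 -8 -0.01 -0.3" --pt "7 10 -16 -0.01 -0.3" --pt "7 10 -24 -0.01 -0.3" --pt "7 10 -30 -0.01 -0.3" --pt "7 10 -34 -0.01 -0.3" --pt "7 10 -35 -0.01 -0.3" --pt "7 10 -35 -0.01 -0.3" --pt "7 10 -35 -0.01 -0.3"

```text
clock: 2.7
position: [0.4314, -0.2198, 0.0063]
tool_rot: [3.142, 0.0, -0.734]
force: [0.2, 0.2, 0.5]
grip_width: 0.0556
```

Request:
servo_tool --pt "0 0 0 0 0.2" --pt "0 0 0 0 0.5" --pt "0 0 0 0 1" --pt "0 0 0 0 1" --pt "0 0 0 0 1" --pt "0 0 0 0 1" --pt "0 0 0 0 1" --pt "0 0 0 0 1" --pt "0 0 0 0 1" --pt "0 0 0 0 1" --squeeze 60

```text
clock: 3.53
position: [0.4318, -0.2197, 0.0068]
tool_rot: [-3.141, -0.001, -0.733]
force: [-0.8, 1.8, 9.3]
grip_width: 0.029
```

Request:
servo_tool --pt "0 0 5 0 1" --pt "0 0 15 0 1" --pt "0 0 35 0 1" --pt "0 0 60 0.04 1" --pt "0 0 90 0.08 1" --pt "0 0 120 0.12 1" --pt "0 0 150 0.16 1" --pt "0 0 175 0.2 1" --pt "4 6 192 0.245 1" --pt "15 24 192 0.245 1"

```text
clock: 4.37
position: [0.4465, -0.1982, 0.2026]
tool_rot: [3.141, -0.005, -0.49]
force: [1.2, -0.4, -1.8]
grip_width: 0.029
```

Request:
servo_tool --pt "15 24 0 0 1" --pt "30 48 0 0 1" --pt "45 72 0 0 1" --pt "60 96 0 0 1" --pt "75 120 0 0 1" --pt "85 135 0 0 1" --pt "91 143 0 0 1" --pt "93 146 0 0 1" --pt "93 146 0 0 1" --pt "93 146 0 0 1"

```text
clock: 5.2
position: [0.5388, -0.0509, 0.1984]
tool_rot: [3.141, 0.0, -0.49]
force: [0.1, 0.0, -3.4]
grip_width: 0.0287
```

Run:
```python
from h import *
s=bot.grab_frame("side");t=bot.grab_frame("top");cv2.imwrite("pics/s2.png",s);cv2.imwrite("pics/t2.png",t)
o=bot.observe();print(o["position"],o["tool_rot"],o["force"],o["moment"])
a=lambda im,u,v,w,h,k:cv2.resize(im[v:v+h,u:u+w],None,fx=k,fy=k,interpolation=cv2.INTER_CUBIC)
cv2.imwrite("pics/c4.png",np.hstack([a(s,205,110,80,80,5),a(t,200,160,80,80,5)]))
```

```text
[ 0.53886345 -0.05102234  0.19843723] [ 3.14108353e+00 -7.03126467e-06 -4.90337530e-01] [-0.31996982 -0.41864168 -1.99778361] [-0.00117496  0.08082908  0.00991457]
```

View pics/c4.png

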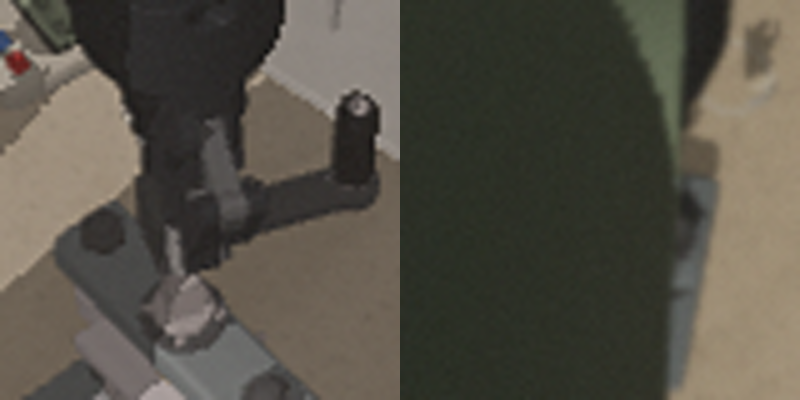

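```bash
cat > ov2.py <<'E'
from ov import *
import sys
def go(img,p,yawc,zu,cs,ys,out,win=(225,118,60,62),k=10,home=False):
    s=cv2.imread(img);p=np.array(p);cs=np.array(cs);a=np.deg2rad(yawc);g=p+.072*np.array([np.cos(a),np.sin(a)])
    P=[(sq(p,[.03]*2,zu,yawc),(255,0,255)),(sq(p,[.03]*2,zu+.03,yawc),(255,0,255)),(circ(g,.0088,zu+.055),(0,255,255)),(circ(g,.0088,zu+.012),(0,255,255)),
    (sq(cs,[.009]*2,.164,ys),(0,0,255)),(sq(cs,[.014]*2,.1605,ys),(0,255,0)),(sq(cs,[.014]*2,.14,ys),(255,0,0)),(circ(cs,.0135,.14),(255,255,0))]
    im=np.clip((s.astype(float)-20)*1.6,0,255).astype(np.uint8)
    cv2.imwrite(out,draw("side",im,P,*win,k))
E
python3 -c "
from ov2 import *
go('pics/s2.png',(.5389,-.051),-28.1,.1916,(.5397,-.0492),62,'pics/o6.png')"
```

```text
(no output)
```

View pics/o6.png

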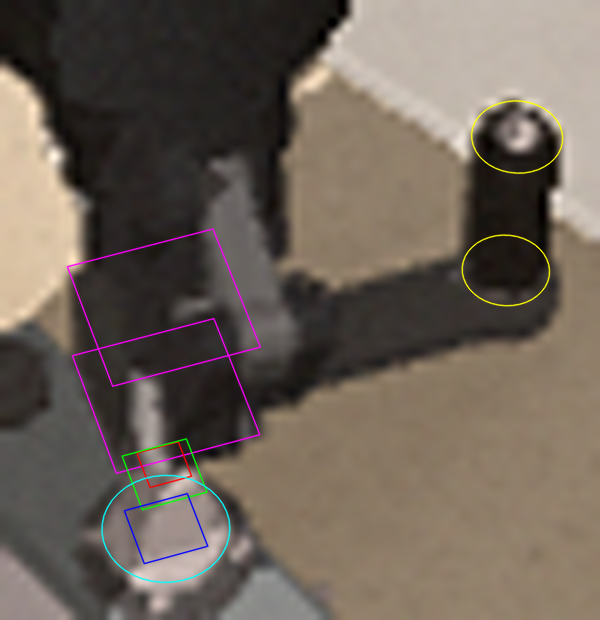

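Run:
```python
from ov import *
s=cv2.imread("pics/s2.png");o=cv2.imread("pics/side0.png")
row=[]
for im,g in((s,1.3),(o,1.9)):
    x=np.clip((im.astype(float)-20)*g,0,255).astype(np.uint8)
    c=np.array([.5397,-.0492]);row.append(draw("side",x,[],228,152,28,32,14));
    row[-1]=row[-1]
    c=np.array([.5397,-.0492])
    if im is s: row.append(draw("side",x,[],228,152,1,32,14))
cv2.imwrite("pics/o7.png",np.hstack(row))
```

```text
(no output)
```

View pics/o7.png

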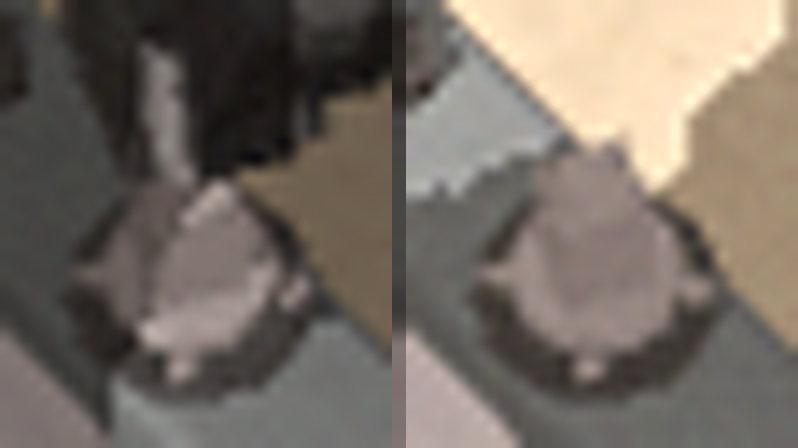

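Request:
servo_tool --pt "1 2 -5 0 1" --pt "1 2 -15 0 1" --pt "1 2 -22 0 1" --pt "1 2 -26 0 1" --pt "1 2 -28 0 1" --pt "1 2 -30 0 1" --pt "1 2 -32 0 1" --pt "1 2 -33 0 1" --pt "1 2 -34 0 1" --pt "1 2 -34 0 1"

```text
clock: 6.13
position: [0.5404, -0.0476, 0.1642]
tool_rot: [-3.142, 0.0, -0.489]
force: [0.5, 0.3, -2.0]
grip_width: 0.0291
```

Request:
servo_tool --pt "0 0 -1 0 1" --pt "0 0 -2 0 1" --pt "0 0 -3 0 1" --pt "0 0 -4 0 1" --pt "0 0 -5 0 1" --pt "0 0 -6 0 1" --pt "0 0 -7 0 1" --pt "0 0 -8 0 1" --pt "0 0 -8 0 1" --pt "0 0 -8 0 1"

```text
clock: 6.97
position: [0.5405, -0.0477, 0.1562]
tool_rot: [-3.142, 0.0, -0.489]
force: [0.7, -0.6, -1.4]
grip_width: 0.0287
```

Run:
```python
from h import *
s=bot.grab_frame("side");cv2.imwrite("pics/s3.png",s)
from ov2 import *
go('pics/s3.png',(.5405,-.0477),-28.0,.1495,(.5397,-.0492),62,'pics/o8.png',win=(222,130,60,60))
```

```text
(no output)
```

View pics/o8.png

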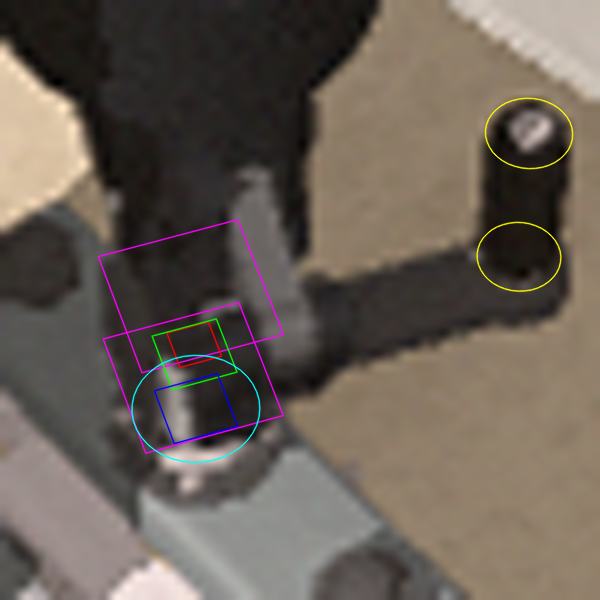

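The side view shows the boss down over the square at (200,400) in the crop, just above the shoulder. I'll lower it the last few mm.

Request:
servo_tool --pt "0 0 -1 0 1" --pt "0 0 -2 0 1" --pt "0 0 -3 0 1" --pt "0 0 -4 0 1" --pt "0 0 -5 0 1" --pt "0 0 -6 0 1" --pt "0 0 -7 0 1" --pt "0 0 -8 0 1" --pt "0 0 -9 0 1" --pt "0 0 -9 0 1"

```text
clock: 7.85
position: [0.5404, -0.0477, 0.1471]
tool_rot: [3.141, 0.0, -0.489]
force: [-0.2, 0.3, -2.6]
grip_width: 0.0287
```

Request:
servo_tool --pt "0 0 -0.5 0 1" --pt "0 0 -1 0 1" --pt "0 0 -1.5 0 1" --pt "0 0 -2 0 1" --pt "0 0 -2 0 1" --pt "0 0 -2 0 1" --pt "0 0 -2 0 1" --pt "0 0 -2 0 1" --pt "0 0 -2 0 1" --pt "0 0 -2 0 1"

```text
clock: 8.68
position: [0.5406, -0.0477, 0.1467]
tool_rot: [-3.141, -0.001, -0.489]
force: [-10.2, 0.5, 26.3]
grip_width: 0.0292
```

Request:
servo_tool --pt "0 0 1 0 0.2" --pt "0 0 1.5 0 -0.1" --pt "0 0 2 0 -0.2" --pt "0 0 2 0 -0.2" --pt "0 0 2 0 -0.2" --pt "0 0 10 0 -0.2" --pt "0 0 25 0 -0.2" --pt "0 0 45 0 -0.2" --pt "0 0 65 0 -0.2" --pt "0 0 65 0 -0.2"

```text
clock: 9.52
position: [0.542, -0.0478, 0.2141]
tool_rot: [-3.139, -0.004, -0.489]
force: [0.5, 1.0, 0.5]
grip_width: 0.0512
```

Run:
```python
from h import *
s=bot.grab_frame("side");cv2.imwrite("pics/s4.png",s)
print(bot.observe()["position"])
from ov2 import *
go('pics/s4.png',(.5404,-.048),-28.0,.140,(.5397,-.0492),62,'pics/o9.png',win=(222,130,60,60))
```

```text
[ 0.54141645 -0.04773149  0.21240659]
```

View pics/o9.png

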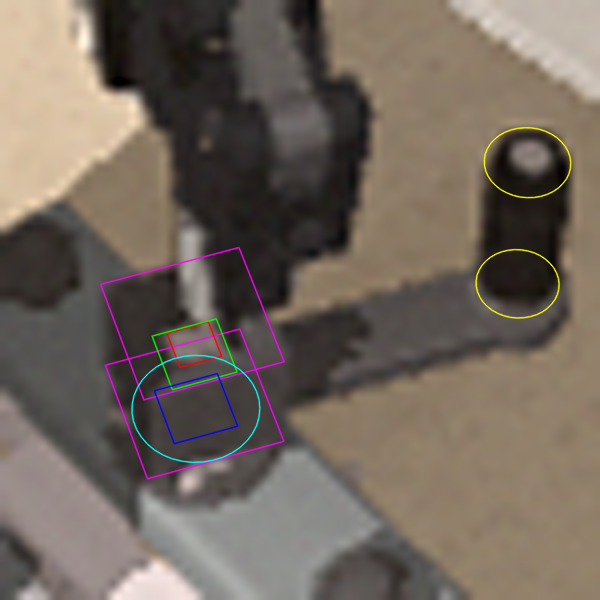

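Request:
servo_tool --pt "0 0 4 0 -0.2" --pt "15 -8 8 0 -0.2" --pt "32 -17 8 0 -0.2" --pt "48 -26 8 0 -0.2" --pt "60 -32 8 0 -0.2" --pt "63 -34 8 0 -0.2" --pt "63 -34 8 0 -0.2" --pt "63 -34 0 0 -0.2" --pt "63 -34 -10 0 -0.2" --pt "63 -34 -20 0 -0.2"

```text
clock: 10.4
position: [0.6027, -0.0812, 0.1892]
tool_rot: [3.142, 0.0, -0.488]
force: [-0.0, 0.3, 0.0]
grip_width: 0.0515
```

Request:
servo_tool --pt "0 0 -8 0 -0.2" --pt "0 0 -16 0 -0.2" --pt "0 0 -24 0 -0.2" --pt "0 0 -31 0 -0.2" --pt "0 0 -34 0 0.2" --pt "0 0 -34 0 0.5" --pt "0 0 -34 0 0.8" --pt "0 0 -34 0 1" --pt "0 0 -34 0 1" --pt "0 0 -34 0 1" --squeeze 50

```text
clock: 11.23
position: [0.6035, -0.0817, 0.1565]
tool_rot: [-3.141, -0.0, -0.489]
force: [-1.2, -0.4, -0.9]
grip_width: 0.016
```

Request:
servo_tool --pt "0 0 0 0 1" --pt "0 0 0 0 1" --pt "0 0 0 0 1" --pt "0 0 0 0 1" --pt "0 0 0 0 1" --pt "0 0 0 0 1" --pt "0 0 0 0 1" --pt "0 0 0 0 1" --pt "0 0 0 0 1" --pt "0 0 0 0 1"

```text
clock: 12.07
position: [0.6035, -0.0817, 0.1563]
tool_rot: [-3.142, -0.0, -0.489]
force: [-0.1, 0.3, -0.4]
grip_width: 0.0165
```

Run:
```python
from h import *
s=bot.grab_frame("side");cv2.imwrite("pics/s5.png",s)
o=bot.observe();print(o)
a=lambda im,u,v,w,h,k:cv2.resize(im[v:v+h,u:u+w],None,fx=k,fy=k,interpolation=cv2.INTER_CUBIC)
cv2.imwrite("pics/c5.png",a(s,200,100,100,100,6))
```

```text
{'clock': 12.1167, 'qpos': array([ 0.06752373,  0.58128351, -0.04406666,  1.71183296,  0.03222171,
        0.84905602, -2.05003971]), 'qd': array([ 6.42998851e-04,  1.11875376e-03,  7.34685159e-04, -3.90682451e-04,
        9.91053064e-05, -3.54412280e-04, -2.15696492e-04]), 'joint_efforts': array([ 1.75183732e-01, -9.39388561e+01,  2.18406536e+00, -3.27107263e+01,
        9.89281107e-02, -8.40917090e-02,  7.69690032e-04]), 'position': array([ 0.6034955 , -0.08166606,  0.15632526]), 'tool_rot': array([-3.14153297e+00, -1.08010851e-04, -4.88641038e-01]), 'force': array([-0.80036606,  0.69639851,  0.51991391]), 'moment': array([0.13951478, 0.04929444, 0.05235443]), 'grip_width': 0.016342780292871135}
```

View pics/c5.png

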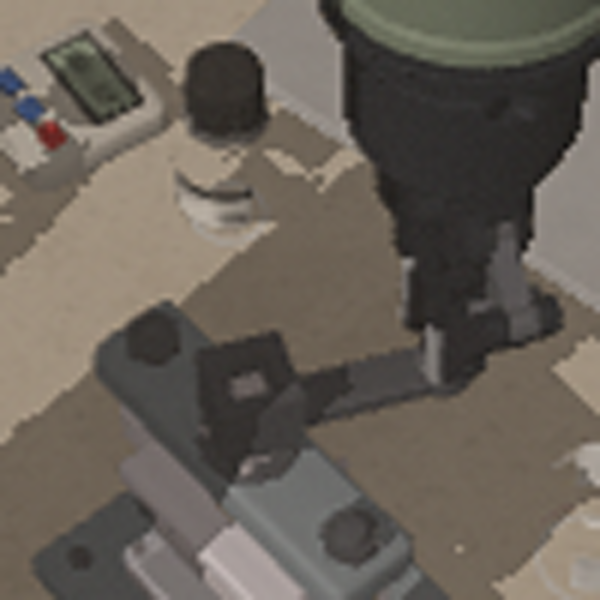

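```bash
cat > arc.py <<'E'
import numpy as np,sys
C=np.array([540,-48.]);R=72.
def arc(a0,step,n=10):
    a=np.deg2rad(-28-(a0+step*np.arange(0,n+1)));p=np.c_[np.cos(a),np.sin(a)]*R
    d=np.round(p-p[0],1)[1:]
    print(a0,"->",a0+step*n,C+p[-1].round(1),str([[x,y,0,0,1] for x,y in d.tolist()]))
E
python3 -c "
from arc import *
for k in range(6): arc(40*k,4)
"
```

```text
0 -> 40 [ 567.  -114.8] [[-2.5, -4.4, 0, 0, 1], [-5.3, -8.5, 0, 0, 1], [-8.4, -12.5, 0, 0, 1], [-11.8, -16.2, 0, 0, 1], [-15.4, -19.7, 0, 0, 1], [-19.2, -22.9, 0, 0, 1], [-23.3, -25.9, 0, 0, 1], [-27.6, -28.6, 0, 0, 1], [-32.0, -30.9, 0, 0, 1], [-36.6, -33.0, 0, 0, 1]]
40 -> 80 [ 517.8 -116.5] [[-4.7, -1.7, 0, 0, 1], [-9.6, -3.1, 0, 0, 1], [-14.5, -4.1, 0, 0, 1], [-19.4, -4.8, 0, 0, 1], [-24.5, -5.2, 0, 0, 1], [-29.5, -5.2, 0, 0, 1], [-34.5, -4.8, 0, 0, 1], [-39.5, -4.1, 0, 0, 1], [-44.4, -3.1, 0, 0, 1], [-49.2, -1.7, 0, 0, 1]]
80 -> 120 [478.9 -86.2] [[-4.7, 1.7, 0, 0, 1], [-9.3, 3.8, 0, 0, 1], [-13.8, 6.1, 0, 0, 1], [-18.0, 8.8, 0, 0, 1], [-22.1, 11.7, 0, 0, 1], [-25.9, 15.0, 0, 0, 1], [-29.5, 18.5, 0, 0, 1], [-32.9, 22.2, 0, 0, 1], [-36.0, 26.2, 0, 0, 1], [-38.8, 30.3, 0, 0, 1]]
120 -> 160 [468.7 -38. ] [[-2.5, 4.4, 0, 0, 1], [-4.7, 8.9, 0, 0, 1], [-6.6, 13.5, 0, 0, 1], [-8.2, 18.3, 0, 0, 1], [-9.4, 23.2, 0, 0, 1], [-10.2, 28.1, 0, 0, 1], [-10.8, 33.1, 0, 0, 1], [-10.9, 38.2, 0, 0, 1], [-10.8, 43.2, 0, 0, 1], [-10.2, 48.2, 0, 0, 1]]
160 -> 200 [491.8   5.5] [[0.9, 4.9, 0, 0, 1], [2.1, 9.8, 0, 0, 1], [3.6, 14.6, 0, 0, 1], [5.5, 19.3, 0, 0, 1], [7.7, 23.8, 0, 0, 1], [10.2, 28.1, 0, 0, 1], [13.1, 32.3, 0, 0, 1], [16.1, 36.3, 0, 0, 1], [19.5, 40.0, 0, 0, 1], [23.1, 43.5, 0, 0, 1]]
200 -> 240 [537.5  24. ] [[3.8, 3.2, 0, 0, 1], [7.9, 6.2, 0, 0, 1], [12.2, 8.8, 0, 0, 1], [16.6, 11.2, 0, 0, 1], [21.2, 13.3, 0, 0, 1], [25.9, 15.0, 0, 0, 1], [30.8, 16.4, 0, 0, 1], [35.7, 17.4, 0, 0, 1], [40.7, 18.1, 0, 0, 1], [45.7, 18.4, 0, 0, 1]]
```

Request:
servo_tool --pt "-2.5 -4.4 0 0 1" --pt "-5.3 -8.5 0 0 1" --pt "-8.4 -12.5 0 0 1" --pt "-11.8 -16.2 0 0 1" --pt "-15.4 -19.7 0 0 1" --pt "-19.2 -22.9 0 0 1" --pt "-23.3 -25.9 0 0 1" --pt "-27.6 -28.6 0 0 1" --pt "-32 -30.9 0 0 1" --pt "-36.6 -33 0 0 1"

```text
clock: 12.95
position: [0.5677, -0.1141, 0.1567]
tool_rot: [-3.139, -0.002, -0.488]
force: [6.1, 6.9, -0.2]
grip_width: 0.0165
```

Run:
```python
from h import *
s=bot.grab_frame("side");cv2.imwrite("pics/s6.png",s)
o=bot.observe();print(o["position"],o["force"],o["tool_rot"])
a=lambda im,u,v,w,h,k:cv2.resize(im[v:v+h,u:u+w],None,fx=k,fy=k,interpolation=cv2.INTER_CUBIC)
cv2.imwrite("pics/c6.png",a(s,200,100,100,100,6))
```

```text
[ 0.56671617 -0.11464214  0.15663307] [ 4.66816376  7.46060659 -1.45040233] [-3.13995569e+00 -1.20610751e-03 -4.88713354e-01]
```

View pics/c6.png

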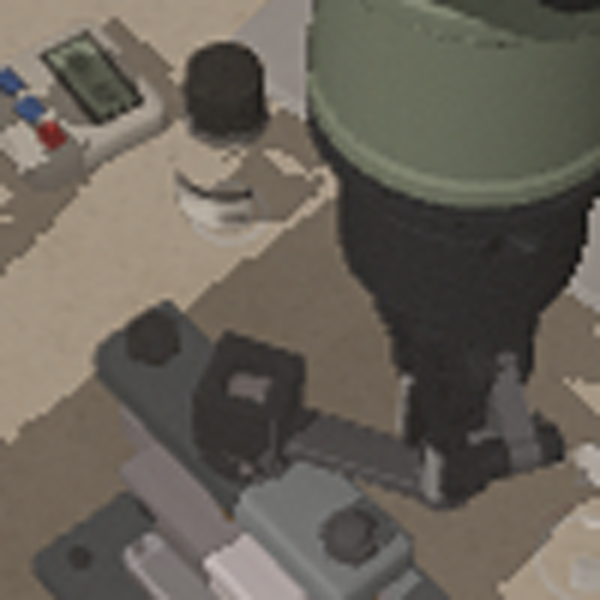

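Request:
servo_tool --pt "-4.7 -1.7 0 0 1" --pt "-9.6 -3.1 0 0 1" --pt "-14.5 -4.1 0 0 1" --pt "-19.4 -4.8 0 0 1" --pt "-24.5 -5.2 0 0 1" --pt "-29.5 -5.2 0 0 1" --pt "-34.5 -4.8 0 0 1" --pt "-39.5 -4.1 0 0 1" --pt "-44.4 -3.1 0 0 1" --pt "-49.2 -1.7 0 0 1"

```text
clock: 13.83
position: [0.519, -0.1171, 0.157]
tool_rot: [-3.14, -0.004, -0.489]
force: [7.2, -0.7, 0.1]
grip_width: 0.0162
```

Request:
servo_tool --pt "-4.7 1.7 0 0 1" --pt "-9.3 3.8 0 0 1" --pt "-13.8 6.1 0 0 1" --pt "-18 8.8 0 0 1" --pt "-22.1 11.7 0 0 1" --pt "-25.9 15 0 0 1" --pt "-29.5 18.5 0 0 1" --pt "-32.9 22.2 0 0 1" --pt "-36 26.2 0 0 1" --pt "-38.8 30.3 0 0 1"

```text
clock: 14.67
position: [0.4792, -0.0881, 0.1569]
tool_rot: [3.141, -0.003, -0.491]
force: [0.7, -10.4, 4.9]
grip_width: 0.0165
```

Request:
servo_tool --pt "-2.5 4.4 0 0 1" --pt "-4.7 8.9 0 0 1" --pt "-6.6 13.5 0 0 1" --pt "-8.2 18.3 0 0 1" --pt "-9.4 23.2 0 0 1" --pt "-10.2 28.1 0 0 1" --pt "-10.8 33.1 0 0 1" --pt "-10.9 38.2 0 0 1" --pt "-10.8 43.2 0 0 1" --pt "-10.2 48.2 0 0 1"

```text
clock: 15.5
position: [0.4673, -0.0396, 0.1565]
tool_rot: [3.139, 0.001, -0.49]
force: [-11.1, -7.0, 11.2]
grip_width: 0.0164
```

Request:
servo_tool --pt "0.9 4.9 0 0 1" --pt "2.1 9.8 0 0 1" --pt "3.6 14.6 0 0 1" --pt "5.5 19.3 0 0 1" --pt "7.7 23.8 0 0 1" --pt "10.2 28.1 0 0 1" --pt "13.1 32.3 0 0 1" --pt "16.1 36.3 0 0 1" --pt "19.5 40 0 0 1" --pt "23.1 43.5 0 0 1"

```text
clock: 16.33
position: [0.4902, 0.0052, 0.1564]
tool_rot: [3.14, 0.002, -0.489]
force: [-12.9, 2.5, 13.8]
grip_width: 0.0165
```

Run:
```python
from h import *
s=bot.grab_frame("side");cv2.imwrite("pics/s7.png",s)
a=lambda im,u,v,w,h,k:cv2.resize(im[v:v+h,u:u+w],None,fx=k,fy=k,interpolation=cv2.INTER_CUBIC)
cv2.imwrite("pics/c7.png",a(s,180,100,100,140,4))
from arc import *
arc(200,4)
for k in range(6): arc(240+20*k,2)
```

```text
200 -> 240 [537.5  24. ] [[3.8, 3.2, 0, 0, 1], [7.9, 6.2, 0, 0, 1], [12.2, 8.8, 0, 0, 1], [16.6, 11.2, 0, 0, 1], [21.2, 13.3, 0, 0, 1], [25.9, 15.0, 0, 0, 1], [30.8, 16.4, 0, 0, 1], [35.7, 17.4, 0, 0, 1], [40.7, 18.1, 0, 0, 1], [45.7, 18.4, 0, 0, 1]]
240 -> 260 [562.2  20.5] [[2.5, 0.0, 0, 0, 1], [5.0, 0.0, 0, 0, 1], [7.5, -0.1, 0, 0, 1], [10.0, -0.4, 0, 0, 1], [12.5, -0.7, 0, 0, 1], [15.0, -1.0, 0, 0, 1], [17.5, -1.5, 0, 0, 1], [19.9, -2.1, 0, 0, 1], [22.4, -2.7, 0, 0, 1], [24.8, -3.5, 0, 0, 1]]
260 -> 280 [584.3   8.7] [[2.4, -0.8, 0, 0, 1], [4.7, -1.7, 0, 0, 1], [7.0, -2.7, 0, 0, 1], [9.3, -3.8, 0, 0, 1], [11.6, -4.9, 0, 0, 1], [13.8, -6.1, 0, 0, 1], [15.9, -7.4, 0, 0, 1], [18.0, -8.8, 0, 0, 1], [20.1, -10.2, 0, 0, 1], [22.1, -11.7, 0, 0, 1]]
280 -> 300 [601.1  -9.8] [[2.0, -1.6, 0, 0, 1], [3.8, -3.2, 0, 0, 1], [5.7, -4.9, 0, 0, 1], [7.5, -6.7, 0, 0, 1], [9.2, -8.6, 0, 0, 1], [10.8, -10.5, 0, 0, 1], [12.4, -12.4, 0, 0, 1], [13.9, -14.4, 0, 0, 1], [15.4, -16.5, 0, 0, 1], [16.7, -18.6, 0, 0, 1]]
300 -> 320 [610.4 -33. ] [[1.3, -2.2, 0, 0, 1], [2.5, -4.4, 0, 0, 1], [3.7, -6.6, 0, 0, 1], [4.7, -8.9, 0, 0, 1], [5.7, -11.2, 0, 0, 1], [6.6, -13.5, 0, 0, 1], [7.4, -15.9, 0, 0, 1], [8.2, -18.3, 0, 0, 1], [8.8, -20.7, 0, 0, 1], [9.4, -23.2, 0, 0, 1]]
320 -> 340 [611.3 -58. ] [[0.5, -2.5, 0, 0, 1], [0.9, -4.9, 0, 0, 1], [1.2, -7.4, 0, 0, 1], [1.4, -9.9, 0, 0, 1], [1.5, -12.5, 0, 0, 1], [1.6, -15.0, 0, 0, 1], [1.5, -17.5, 0, 0, 1], [1.4, -20.0, 0, 0, 1], [1.2, -22.5, 0, 0, 1], [0.9, -25.0, 0, 0, 1]]
340 -> 360 [603.6 -81.8] [[-0.4, -2.5, 0, 0, 1], [-0.9, -4.9, 0, 0, 1], [-1.4, -7.4, 0, 0, 1], [-2.1, -9.8, 0, 0, 1], [-2.8, -12.2, 0, 0, 1], [-3.6, -14.6, 0, 0, 1], [-4.5, -17.0, 0, 0, 1], [-5.5, -19.3, 0, 0, 1], [-6.6, -21.5, 0, 0, 1], [-7.7, -23.8, 0, 0, 1]]
```

View pics/c7.png

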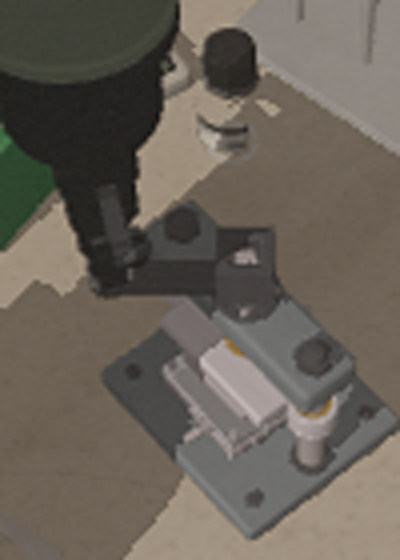

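Request:
servo_tool --pt "3.4 3.4 0.2 0 1" --pt "7.2 6.5 0.4 0 1" --pt "11.3 9.3 0.6 0 1" --pt "15.7 11.7 0.6 0 1" --pt "20.3 13.8 0.6 0 1" --pt "25 15.5 0.6 0 1" --pt "29.9 16.9 0.6 0 1" --pt "34.8 17.9 0.6 0 1" --pt "39.8 18.6 0.6 0 1" --pt "44.8 18.9 0.6 0 1"

```text
clock: 17.22
position: [0.5357, 0.0242, 0.157]
tool_rot: [3.141, 0.001, -0.489]
force: [-8.1, 2.7, 7.1]
grip_width: 0.0166
```

Request:
servo_tool --pt "2.5 0 0 0 1" --pt "5 0 0 0 1" --pt "7.5 -0.1 0 0 1" --pt "10 -0.4 0 0 1" --pt "12.5 -0.7 0 0 1" --pt "15 -1 0 0 1" --pt "17.5 -1.5 0 0 1" --pt "19.9 -2.1 0 0 1" --pt "22.4 -2.7 0 0 1" --pt "24.8 -3.5 0 0 1"

```text
clock: 18.05
position: [0.5605, 0.0209, 0.1569]
tool_rot: [3.141, 0.001, -0.489]
force: [-7.2, 4.9, 5.8]
grip_width: 0.0161
```

```bash
cat > tan.py <<'E'
import numpy as np
# phi, fx, fy
D=[]
def add(*rows):
    for p,fx,fy in rows:
        a=np.deg2rad(-28-p);t=np.array([np.sin(a),-np.cos(a)]);r=np.array([np.cos(a),np.sin(a)]);F=np.array([fx,fy])
        print(p,"tang %.1f rad %.1f"%(-F@t,F@r))
E
python3 - <<'E'
from workcell import bot
print(bot.observe()["force"])
E
```

```text
[-7.15817467  4.89902312  5.84745758]
```

Request:
servo_tool --pt "2.4 -0.8 0 0 1" --pt "4.7 -1.7 0 0 1" --pt "7 -2.7 0 0 1" --pt "9.3 -3.8 0 0 1" --pt "11.6 -4.9 0 0 1" --pt "13.8 -6.1 0 0 1" --pt "15.9 -7.4 0 0 1" --pt "18 -8.8 0 0 1" --pt "20.1 -10.2 0 0 1" --pt "22.1 -11.7 0 0 1"

```text
clock: 18.88
position: [0.5827, 0.0095, 0.1569]
tool_rot: [3.141, 0.001, -0.488]
force: [-7.3, 5.3, 5.5]
grip_width: 0.0163
```

Request:
servo_tool --pt "2 -1.6 0 0 1" --pt "3.8 -3.2 0 0 1" --pt "5.7 -4.9 0 0 1" --pt "7.5 -6.7 0 0 1" --pt "9.2 -8.6 0 0 1" --pt "10.8 -10.5 0 0 1" --pt "12.4 -12.4 0 0 1" --pt "13.9 -14.4 0 0 1" --pt "15.4 -16.5 0 0 1" --pt "16.7 -18.6 0 0 1"

```text
clock: 19.72
position: [0.5996, -0.0088, 0.1569]
tool_rot: [-3.141, 0.001, -0.488]
force: [-3.8, 8.2, 1.8]
grip_width: 0.016
```

Request:
servo_tool --pt "1.3 -2.2 0 0 1" --pt "2.5 -4.4 0 0 1" --pt "3.7 -6.6 0 0 1" --pt "4.7 -8.9 0 0 1" --pt "5.7 -11.2 0 0 1" --pt "6.6 -13.5 0 0 1" --pt "7.4 -15.9 0 0 1" --pt "8.2 -18.3 0 0 1" --pt "8.8 -20.7 0 0 1" --pt "9.4 -23.2 0 0 1"

```text
clock: 20.55
position: [0.6092, -0.0317, 0.1568]
tool_rot: [-3.141, 0.001, -0.488]
force: [-1.8, 8.2, 1.1]
grip_width: 0.0164
```

Run:
```python
from tan import *
from h import *
s=bot.grab_frame("side");cv2.imwrite("pics/s8.png",s)
o=bot.observe();print(o["force"])
from arc import *
for k in range(6,10): arc(240+20*k,2)
a=lambda im,u,v,w,h,k:cv2.resize(im[v:v+h,u:u+w],None,fx=k,fy=k,interpolation=cv2.INTER_CUBIC)
cv2.imwrite("pics/c8.png",a(s,190,150,100,100,6))
```

```text
[-1.27884239  7.34625808  0.38694872]
360 -> 380 [ 588.2 -101.5] [[-1.2, -2.2, 0, 0, 1], [-2.5, -4.4, 0, 0, 1], [-3.9, -6.5, 0, 0, 1], [-5.3, -8.5, 0, 0, 1], [-6.8, -10.5, 0, 0, 1], [-8.4, -12.5, 0, 0, 1], [-10.1, -14.4, 0, 0, 1], [-11.8, -16.2, 0, 0, 1], [-13.6, -18.0, 0, 0, 1], [-15.4, -19.7, 0, 0, 1]]
380 -> 400 [ 567.  -114.8] [[-1.9, -1.6, 0, 0, 1], [-3.8, -3.2, 0, 0, 1], [-5.9, -4.7, 0, 0, 1], [-7.9, -6.2, 0, 0, 1], [-10.0, -7.6, 0, 0, 1], [-12.2, -8.8, 0, 0, 1], [-14.4, -10.1, 0, 0, 1], [-16.6, -11.2, 0, 0, 1], [-18.9, -12.3, 0, 0, 1], [-21.2, -13.3, 0, 0, 1]]
400 -> 420 [ 542.5 -120. ] [[-2.3, -0.9, 0, 0, 1], [-4.7, -1.7, 0, 0, 1], [-7.1, -2.5, 0, 0, 1], [-9.6, -3.1, 0, 0, 1], [-12.0, -3.7, 0, 0, 1], [-14.5, -4.1, 0, 0, 1], [-17.0, -4.5, 0, 0, 1], [-19.4, -4.8, 0, 0, 1], [-21.9, -5.1, 0, 0, 1], [-24.5, -5.2, 0, 0, 1]]
420 -> 440 [ 517.8 -116.5] [[-2.5, -0.0, 0, 0, 1], [-5.0, 0.0, 0, 0, 1], [-7.5, 0.1, 0, 0, 1], [-10.0, 0.4, 0, 0, 1], [-12.5, 0.7, 0, 0, 1], [-15.0, 1.0, 0, 0, 1], [-17.5, 1.5, 0, 0, 1], [-19.9, 2.1, 0, 0, 1], [-22.4, 2.7, 0, 0, 1], [-24.8, 3.5, 0, 0, 1]]
```

View pics/c8.png

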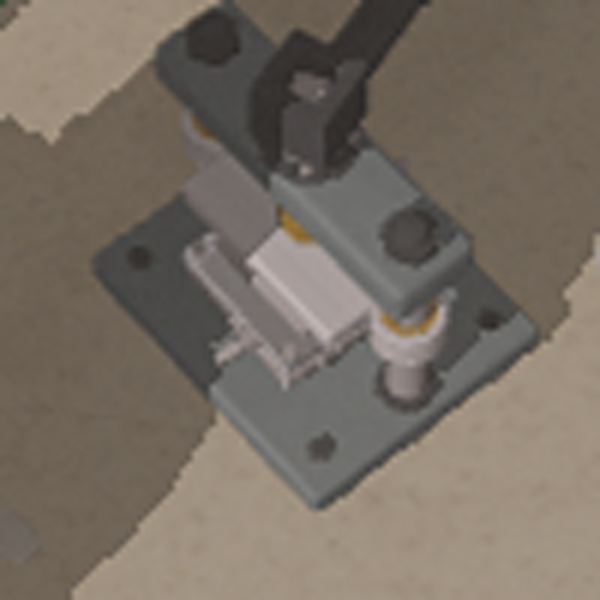

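Request:
servo_tool --pt "0.5 -2.5 0 0 1" --pt "0.9 -4.9 0 0 1" --pt "1.2 -7.4 0 0 1" --pt "1.4 -9.9 0 0 1" --pt "1.5 -12.5 0 0 1" --pt "1.6 -15 0 0 1" --pt "1.5 -17.5 0 0 1" --pt "1.4 -20 0 0 1" --pt "1.2 -22.5 0 0 1" --pt "0.9 -25 0 0 1"

```text
clock: 21.43
position: [0.6105, -0.0567, 0.1569]
tool_rot: [-3.14, 0.0, -0.488]
force: [0.9, 8.3, -1.3]
grip_width: 0.0163
```

Request:
servo_tool --pt "-0.4 -2.5 0 0 1" --pt "-0.9 -4.9 0 0 1" --pt "-1.4 -7.4 0 0 1" --pt "-2.1 -9.8 0 0 1" --pt "-2.8 -12.2 0 0 1" --pt "-3.6 -14.6 0 0 1" --pt "-4.5 -17 0 0 1" --pt "-5.5 -19.3 0 0 1" --pt "-6.6 -21.5 0 0 1" --pt "-7.7 -23.8 0 0 1"

```text
clock: 22.27
position: [0.6032, -0.0806, 0.157]
tool_rot: [-3.14, -0.001, -0.488]
force: [3.4, 7.8, -2.6]
grip_width: 0.0164
```

Request:
servo_tool --pt "-1.2 -2.2 0 0 1" --pt "-2.5 -4.4 0 0 1" --pt "-3.9 -6.5 0 0 1" --pt "-5.3 -8.5 0 0 1" --pt "-6.8 -10.5 0 0 1" --pt "-8.4 -12.5 0 0 1" --pt "-10.1 -14.4 0 0 1" --pt "-11.8 -16.2 0 0 1" --pt "-13.6 -18 0 0 1" --pt "-15.4 -19.7 0 0 1"

```text
clock: 23.1
position: [0.5882, -0.1004, 0.1572]
tool_rot: [-3.139, -0.002, -0.488]
force: [6.4, 7.0, -2.8]
grip_width: 0.0163
```

Run:
```python
from h import *
for i in range(3):
    s=bot.grab_frame("side");print(bot.observe()["force"])
```

```text
[ 5.5539991  6.4736765 -2.1160864]
[ 5.1293024   5.48657428 -2.888854  ]
[ 5.71450611  6.4249348  -2.66692938]
```

Request:
servo_tool --pt "-1.9 -1.6 0 0 1" --pt "-3.8 -3.2 0 0 1" --pt "-5.9 -4.7 0 0 1" --pt "-7.9 -6.2 0 0 1" --pt "-10 -7.6 0 0 1" --pt "-12.2 -8.8 0 0 1" --pt "-14.4 -10.1 0 0 1" --pt "-16.6 -11.2 0 0 1" --pt "-18.9 -12.3 0 0 1" --pt "-21.2 -13.3 0 0 1"

```text
clock: 24.08
position: [0.5675, -0.114, 0.1574]
tool_rot: [-3.139, -0.003, -0.488]
force: [9.2, 5.7, -3.5]
grip_width: 0.0162
```

Request:
servo_tool --pt "-2.3 -0.9 0 0 1" --pt "-4.7 -1.7 0 0 1" --pt "-7.1 -2.5 0 0 1" --pt "-9.6 -3.1 0 0 1" --pt "-12 -3.7 0 0 1" --pt "-14.5 -4.1 0 0 1" --pt "-17 -4.5 0 0 1" --pt "-19.4 -4.8 0 0 1" --pt "-21.9 -5.1 0 0 1" --pt "-24.5 -5.2 0 0 1"

```text
clock: 24.92
position: [0.5434, -0.1197, 0.1575]
tool_rot: [-3.14, -0.004, -0.489]
force: [12.3, 2.5, -3.2]
grip_width: 0.0162
```

Run:
```python
from h import *
s=bot.grab_frame("side");cv2.imwrite("pics/s9.png",s)
from arc import *
for k in range(9,14): arc(240+20*k,2)
a=lambda im,u,v,w,h,k:cv2.resize(im[v:v+h,u:u+w],None,fx=k,fy=k,interpolation=cv2.INTER_CUBIC)
cv2.imwrite("pics/c9.png",np.hstack([a(cv2.imread("pics/side0.png"),205,160,65,75,6),a(s,205,160,65,75,6)]))
```

```text
420 -> 440 [ 517.8 -116.5] [[-2.5, -0.0, 0, 0, 1], [-5.0, 0.0, 0, 0, 1], [-7.5, 0.1, 0, 0, 1], [-10.0, 0.4, 0, 0, 1], [-12.5, 0.7, 0, 0, 1], [-15.0, 1.0, 0, 0, 1], [-17.5, 1.5, 0, 0, 1], [-19.9, 2.1, 0, 0, 1], [-22.4, 2.7, 0, 0, 1], [-24.8, 3.5, 0, 0, 1]]
440 -> 460 [ 495.7 -104.7] [[-2.4, 0.8, 0, 0, 1], [-4.7, 1.7, 0, 0, 1], [-7.0, 2.7, 0, 0, 1], [-9.3, 3.8, 0, 0, 1], [-11.6, 4.9, 0, 0, 1], [-13.8, 6.1, 0, 0, 1], [-15.9, 7.4, 0, 0, 1], [-18.0, 8.8, 0, 0, 1], [-20.1, 10.2, 0, 0, 1], [-22.1, 11.7, 0, 0, 1]]
460 -> 480 [478.9 -86.2] [[-2.0, 1.6, 0, 0, 1], [-3.8, 3.2, 0, 0, 1], [-5.7, 4.9, 0, 0, 1], [-7.5, 6.7, 0, 0, 1], [-9.2, 8.6, 0, 0, 1], [-10.8, 10.5, 0, 0, 1], [-12.4, 12.4, 0, 0, 1], [-13.9, 14.4, 0, 0, 1], [-15.4, 16.5, 0, 0, 1], [-16.7, 18.6, 0, 0, 1]]
480 -> 500 [469.6 -63. ] [[-1.3, 2.2, 0, 0, 1], [-2.5, 4.4, 0, 0, 1], [-3.7, 6.6, 0, 0, 1], [-4.7, 8.9, 0, 0, 1], [-5.7, 11.2, 0, 0, 1], [-6.6, 13.5, 0, 0, 1], [-7.4, 15.9, 0, 0, 1], [-8.2, 18.3, 0, 0, 1], [-8.8, 20.7, 0, 0, 1], [-9.4, 23.2, 0, 0, 1]]
500 -> 520 [468.7 -38. ] [[-0.5, 2.5, 0, 0, 1], [-0.9, 4.9, 0, 0, 1], [-1.2, 7.4, 0, 0, 1], [-1.4, 9.9, 0, 0, 1], [-1.5, 12.5, 0, 0, 1], [-1.6, 15.0, 0, 0, 1], [-1.5, 17.5, 0, 0, 1], [-1.4, 20.0, 0, 0, 1], [-1.2, 22.5, 0, 0, 1], [-0.9, 25.0, 0, 0, 1]]
```

View pics/c9.png

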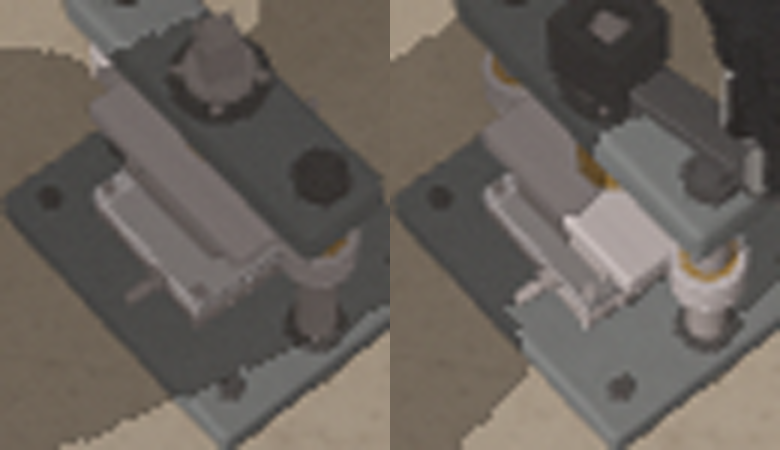

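Request:
servo_tool --pt "-2.5 0 0 0 1" --pt "-5 0 0 0 1" --pt "-7.5 0.1 0 0 1" --pt "-10 0.4 0 0 1" --pt "-12.5 0.7 0 0 1" --pt "-15 1 0 0 1" --pt "-17.5 1.5 0 0 1" --pt "-19.9 2.1 0 0 1" --pt "-22.4 2.7 0 0 1" --pt "-24.8 3.5 0 0 1"

```text
clock: 25.8
position: [0.5188, -0.1169, 0.1577]
tool_rot: [-3.14, -0.005, -0.489]
force: [12.9, -2.2, -3.9]
grip_width: 0.0158
```

Request:
servo_tool --pt "-1.2 0.4 0 0 1" --pt "-2.4 0.8 0 0 1" --pt "-3.6 1.2 0 0 1" --pt "-4.7 1.7 0 0 1" --pt "-5.9 2.2 0 0 1" --pt "-7 2.7 0 0 1" --pt "-8.2 3.2 0 0 1" --pt "-9.3 3.8 0 0 1" --pt "-9.3 3.8 0 0 1" --pt "-9.3 3.8 0 0 1"

```text
clock: 26.63
position: [0.5095, -0.1135, 0.1577]
tool_rot: [-3.14, -0.005, -0.489]
force: [10.7, -4.8, -3.1]
grip_width: 0.0162
```

Request:
servo_tool --pt "0 0 0 0 0.4" --pt "0 0 0 0 0" --pt "0 0 0 0 -0.2" --pt "0 0 0 0 -0.2" --pt "0 0 0 0 -0.2" --pt "0 0 12 0 -0.2" --pt "0 0 30 0 -0.2" --pt "0 0 50 0 -0.2" --pt "0 0 64 0 -0.2" --pt "0 0 64 0 -0.2"

```text
clock: 27.47
position: [0.5086, -0.1124, 0.2234]
tool_rot: [-3.14, -0.003, -0.489]
force: [0.1, -1.2, 0.6]
grip_width: 0.0511
```

Run:
```python
from h import *
s=bot.grab_frame("side");cv2.imwrite("pics/s10.png",s);t=bot.grab_frame("top");cv2.imwrite("pics/t10.png",t)
o=bot.observe();print(o["position"],o["qpos"],o["force"])
print(back("top",305,288,0))
from ov2 import *
th=-28-448
for y in(-116,): go('pics/s10.png',(.5400,-.048),y,.140,(.5397,-.0492),y,'pics/o10.png',win=(205,135,70,70),k=8)
```

```text
[ 0.50758253 -0.11217791  0.22098   ] [ 0.15199483  0.36770889 -0.06264123  1.88512626  0.02904202  0.88898755
 -1.98415374] [-0.13504267 -0.74221002 -0.07487264]
[ 0.35826929 -0.25070838  0.        ]
```

View pics/o10.png

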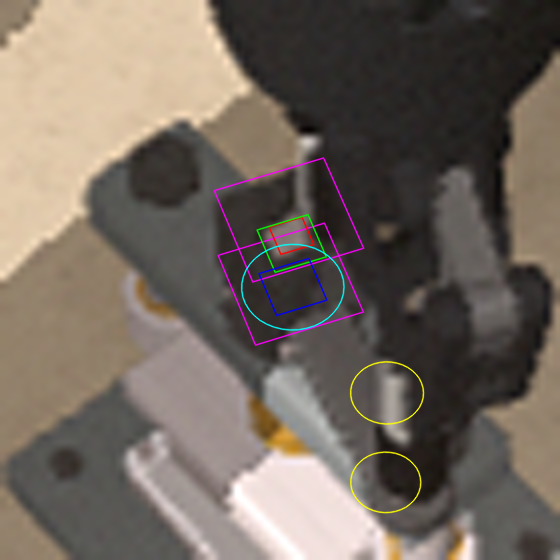

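Request:
servo_tool --pt "3 6 2 0.11 -0.2" --pt "6 12 2 0.22 -0.2" --pt "9 18 2 0.33 -0.2" --pt "12 24 2 0.44 -0.2" --pt "15 30 2 0.55 -0.2" --pt "18 36 2 0.66 -0.2" --pt "22 43 2 0.77 -0.2" --pt "26 51 2 0.88 -0.2" --pt "30 59 2 0.99 -0.2" --pt "32.5 64 2 1.1 -0.2"

```text
clock: 28.4
position: [0.5399, -0.0472, 0.2218]
tool_rot: [-3.14, 0.001, 0.618]
force: [1.2, -0.7, 0.4]
grip_width: 0.051
```

Request:
servo_tool --pt "0 0 0 0.11 -0.2" --pt "0 0 0 0.22 -0.2" --pt "0 0 0 0.33 -0.2" --pt "0 0 0 0.44 -0.2" --pt "0 0 0 0.558 -0.2" --pt "0 0 0 0.558 -0.2" --pt "0 0 -10 0.558 -0.2" --pt "0 0 -20 0.558 -0.2" --pt "0 0 -25 0.558 -0.2" --pt "0 0 -25 0.558 -0.2"

```text
clock: 29.23
position: [0.5392, -0.0481, 0.196]
tool_rot: [-3.139, 0.001, 1.168]
force: [-0.9, 0.6, -0.1]
grip_width: 0.0512
```

Run:
```python
from h import *
s=bot.grab_frame("side");cv2.imwrite("pics/s11.png",s)
o=bot.observe();print(o["position"],o["tool_rot"],o["force"])
from ov2 import *
for y in(-113,): go('pics/s11.png',(.5400,-.048),y,.140,(.5397,-.0492),y,'pics/o11.png',win=(205,135,70,70),k=8)
```

```text
[ 0.53958718 -0.04799991  0.19686711] [-3.13994099e+00  5.25506266e-04  1.16833901e+00] [ 0.97658446 -0.68711682  0.81710849]
```

View pics/o11.png

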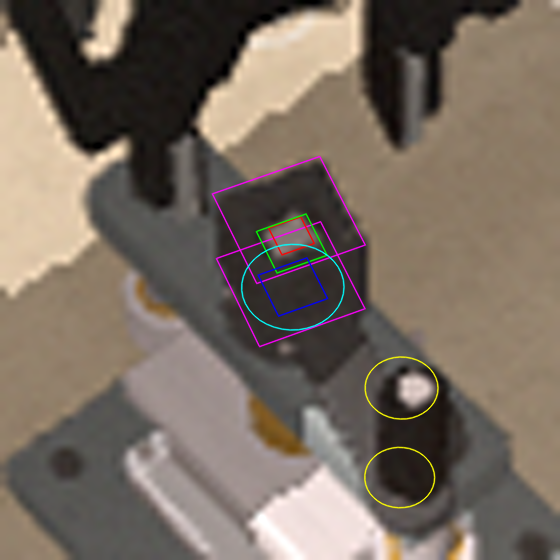

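Request:
servo_tool --pt "0 0 -10 0.03 -0.2" --pt "0 0 -20 0.03 -0.2" --pt "0 0 -30 0.03 -0.2" --pt "0 0 -38 0.03 -0.2" --pt "0 0 -44 0.03 -0.2" --pt "0 0 -48 0.03 -0.2" --pt "0 0 -48 0.03 -0.2" --pt "0 0 -48 0.03 -0.2" --pt "0 0 -48 0.03 0.2" --pt "0 0 -48 0.03 0.4"

```text
clock: 30.12
position: [0.5403, -0.0481, 0.1504]
tool_rot: [3.141, -0.0, 1.199]
force: [-5.7, 1.5, 7.7]
grip_width: 0.0289
```

Request:
servo_tool --pt "0 0 0 0 0.6" --pt "0 0 0 0 1" --pt "0 0 0 0 1" --pt "0 0 0 0 1" --pt "0 0 0 0 1" --pt "0 0 0 0 1" --pt "0 0 0 0 1" --pt "0 0 0 0 1" --pt "0 0 0 0 1" --pt "0 0 0 0 1"

```text
clock: 30.95
position: [0.5402, -0.0481, 0.1503]
tool_rot: [3.141, -0.0, 1.2]
force: [-1.5, 0.8, 6.0]
grip_width: 0.029
```

Request:
servo_tool --pt "0 0 2 0 1" --pt "0 0 4 0 1" --pt "0 0 7 0 1" --pt "0 0 10 0 1" --pt "0 0 14 0 1" --pt "0 0 18 0 1" --pt "0 0 24 0 1" --pt "0 0 32 0 1" --pt "0 0 42 0 1" --pt "0 0 52 0 1"

```text
clock: 31.78
position: [0.5401, -0.0481, 0.2032]
tool_rot: [3.141, -0.0, 1.199]
force: [-0.5, 0.1, -2.0]
grip_width: 0.0291
```

Run:
```python
from h import *
s=bot.grab_frame("side");cv2.imwrite("pics/s12.png",s)
o=bot.observe();print(o["position"],o["tool_rot"],o["force"])
a=lambda im,u,v,w,h,k:cv2.resize(im[v:v+h,u:u+w],None,fx=k,fy=k,interpolation=cv2.INTER_CUBIC)
cv2.imwrite("pics/c12.png",a(s,190,100,100,140,4))
```

```text
[ 0.54092962 -0.04811345  0.20502635] [ 3.13895880e+00 -7.34438154e-04  1.19928698e+00] [ 1.13118586 -0.09084809 -0.29766427]
```

View pics/c12.png

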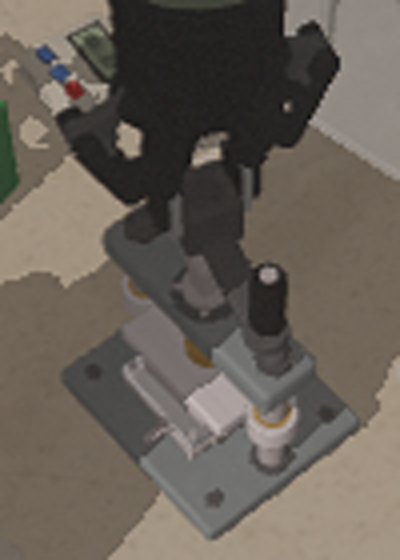

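Request:
servo_tool --pt "-5 -10 6 0 1" --pt "-14 -30 6 0 1" --pt "-23 -50 6 0 1" --pt "-33 -70 6 0.05 1" --pt "-43 -90 6 0.1 1" --pt "-52 -110 6 0.15 1" --pt "-61 -128 6 0.2 1" --pt "-67 -140 6 0.2 1" --pt "-70 -147 0 0.2 1" --pt "-70 -147 -10 0.2 1"

```text
clock: 32.67
position: [0.4696, -0.1971, 0.1921]
tool_rot: [3.14, 0.001, 1.396]
force: [0.9, 0.2, -2.4]
grip_width: 0.0289
```

Request:
servo_tool --pt "0 0 -20 0 1" --pt "0 0 -45 0 1" --pt "0 0 -70 0 1" --pt "0 0 -95 0 1" --pt "0 0 -120 0 1" --pt "0 0 -140 0 1" --pt "0 0 -155 0 1" --pt "0 0 -163 0 1" --pt "0 0 -166 0 1" --pt "0 0 -166 0 1"

```text
clock: 33.5
position: [0.4701, -0.1944, 0.0254]
tool_rot: [-3.141, -0.0, 1.4]
force: [0.2, 0.1, -2.4]
grip_width: 0.0294
```

Run:
```python
from h import *
s=bot.grab_frame("side");cv2.imwrite("pics/s13.png",s)
o=bot.observe();print(o["position"],o["tool_rot"],o["force"])
a=lambda im,u,v,w,h,k:cv2.resize(im[v:v+h,u:u+w],None,fx=k,fy=k,interpolation=cv2.INTER_CUBIC)
cv2.imwrite("pics/c13.png",a(s,190,180,110,110,5))
```

```text
[ 0.47035117 -0.19473063  0.02609995] [ 3.14144293e+00 -2.08138656e-04  1.39983977e+00] [ 0.27607177 -0.2908726  -2.78664928]
```

View pics/c13.png

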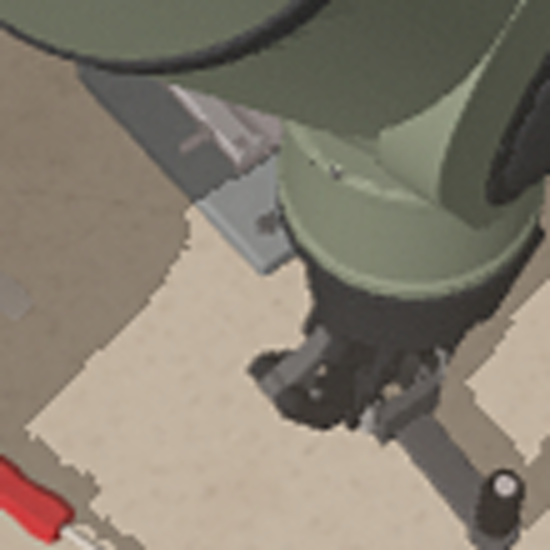

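Request:
servo_tool --pt "0 0 -4 0 1" --pt "0 0 -8 0 1" --pt "0 0 -10 0 1" --pt "0 0 -12 0 1" --pt "0 0 -13 0 1" --pt "0 0 -14 0 1" --pt "0 0 -15 0 1" --pt "0 0 -15.5 0 1" --pt "0 0 -15.5 0 1" --pt "0 0 -15.5 0 1"

```text
clock: 34.38
position: [0.4702, -0.195, 0.0106]
tool_rot: [3.141, -0.0, 1.4]
force: [-0.7, 2.0, 4.2]
grip_width: 0.0291
```

Contact at the expected height, so I'll release, rise and look.

Request:
servo_tool --pt "0 0 0 0 0.5" --pt "0 0 0 0 0.2" --pt "0 0 0 0 0" --pt "0 0 0 0 -0.2" --pt "0 0 0 0 -0.2" --pt "0 0 8 0 -0.2" --pt "0 0 20 0 -0.2" --pt "0 0 40 0 -0.2" --pt "0 0 70 0 -0.2" --pt "0 0 105 0 -0.2"

```text
clock: 35.22
position: [0.4692, -0.1947, 0.1167]
tool_rot: [-3.14, -0.001, 1.4]
force: [0.5, 0.4, 0.4]
grip_width: 0.0516
```

Request:
servo_tool --pt "0 -10 30 0 -0.2" --pt "0 -25 60 0 -0.2" --pt "-5 -45 90 0 -0.2" --pt "-10 -65 100 0 -0.2" --pt "-15 -90 100 0 -0.2" --pt "-20 -120 100 0 -0.2" --pt "-25 -150 100 0 -0.2" --pt "-30 -180 100 0 -0.2" --pt "-35 -200 100 0 -0.2" --pt "-35 -200 100 0 -0.2"

```text
clock: 36.05
position: [0.4329, -0.3993, 0.2163]
tool_rot: [-3.142, 0.001, 1.394]
force: [-0.5, 0.7, -0.1]
grip_width: 0.0509
```

Run:
```python
from h import *
s=bot.grab_frame("side");cv2.imwrite("pics/s14.png",s);t=bot.grab_frame("top");cv2.imwrite("pics/t14.png",t)
o=bot.observe();print(o["position"],o["force"],o["clock"])
a=lambda im,u,v,w,h,k:cv2.resize(im[v:v+h,u:u+w],None,fx=k,fy=k,interpolation=cv2.INTER_CUBIC)
cv2.imwrite("pics/c14.png",np.hstack([a(s,170,90,160,200,2.5),a(t,160,130,160,200,2.5)]))
```

```text
[ 0.43466748 -0.39531077  0.21622521] [1.06634847 0.97896705 0.07711888] 36.15
```

View pics/c14.png

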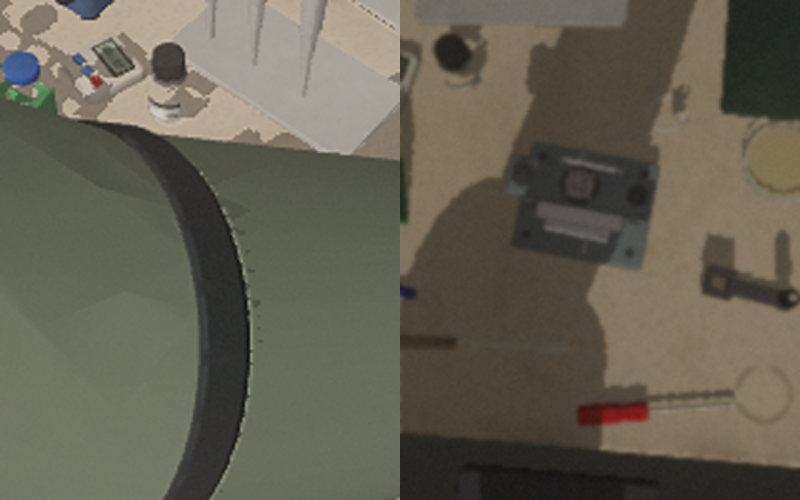

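Request:
servo_tool --pt "-15 -12 0 0 -0.2" --pt "-35 -25 0 0 -0.2" --pt "-55 -40 0 0 -0.2" --pt "-75 -55 0 0 -0.2" --pt "-95 -70 0 0 -0.2" --pt "-115 -85 0 0 -0.2" --pt "-135 -100 0 0 -0.2" --pt "-155 -115 0 0 -0.2" --pt "-175 -130 0 0 -0.2" --pt "-190 -145 0 0 -0.2"

```text
clock: 36.98
position: [0.2442, -0.5399, 0.2164]
tool_rot: [3.141, 0.0, 1.4]
force: [0.9, 0.3, 1.3]
grip_width: 0.0512
```

Request:
servo_tool --pt "-5 -5 0 0 -0.2" --pt "-10 -15 0 0 -0.2" --pt "-15 -25 0 0 -0.2" --pt "-20 -35 0 0 -0.2" --pt "-25 -45 0 0 -0.2" --pt "-30 -50 0 0 -0.2" --pt "-30 -50 0 0 -0.2" --pt "-30 -50 0 0 -0.2" --pt "-30 -50 0 0 -0.2" --pt "-30 -50 0 0 -0.2"

```text
clock: 37.82
position: [0.2156, -0.5897, 0.2155]
tool_rot: [3.141, -0.0, 1.4]
force: [-0.7, 0.1, 0.1]
grip_width: 0.0509
```

Run:
```python
from h import *
s=bot.grab_frame("side");cv2.imwrite("pics/s15.png",s);t=bot.grab_frame("top");cv2.imwrite("pics/t15.png",t)
o=bot.observe();print(o["position"],o["force"],o["clock"],np.abs(o["qd"]).max())
s0=cv2.imread("pics/side0.png");t0=cv2.imread("pics/top0.png")
for n,a,b,w in(("bottle_t",t0,t,(170,138,30,30)),("beaker_t",t0,t,(258,158,26,24)),("petri_t",t0,t,(293,174,38,38)),("bottle_s",s0,s,(222,100,30,42)),("beaker_s",s0,s,(285,165,32,40)),("petri_s",s0,s,(304,214,52,46))):
    A=cv2.cvtColor(a,6)[w[1]:w[1]+w[3],w[0]:w[0]+w[2]].astype(np.float32);B=cv2.cvtColor(b,6)[w[1]:w[1]+w[3],w[0]:w[0]+w[2]].astype(np.float32)
    print(n,np.abs(A-B).mean(),cv2.phaseCorrelate(A,B))
a=lambda im,u,v,w,h,k:cv2.resize(im[v:v+h,u:u+w],None,fx=k,fy=k,interpolation=cv2.INTER_CUBIC)
cv2.imwrite("pics/c15.png",np.hstack([a(s0,170,90,190,210,2),a(s,170,90,190,210,2)]))
```

```text
[ 0.21542535 -0.58984568  0.21549189] [ 0.826835   -0.02446039 -0.0299754 ] 37.9167 0.00429999546554498
bottle_t 1.1733333 ((0.08193040101744309, -0.009619393337615634), 0.9679815997017754)
beaker_t 14.903846 ((7.54066559430926, -0.03233624464243867), 0.4285901762821056)
petri_t 1.2319945 ((0.007460207098702654, 0.00102192407597812), 1.0255256924033165)
bottle_s 0.7952381 ((0.001295702957712308, 0.5516919305884542), 1.0081449279078731)
beaker_s 8.792188 ((0.1296798393939298, 10.954668122860362), 0.42728717252612114)
petri_s 1.6793479 ((-0.07886236239311728, 0.13722711711929847), 0.8475900226169162)
```

View pics/c15.png

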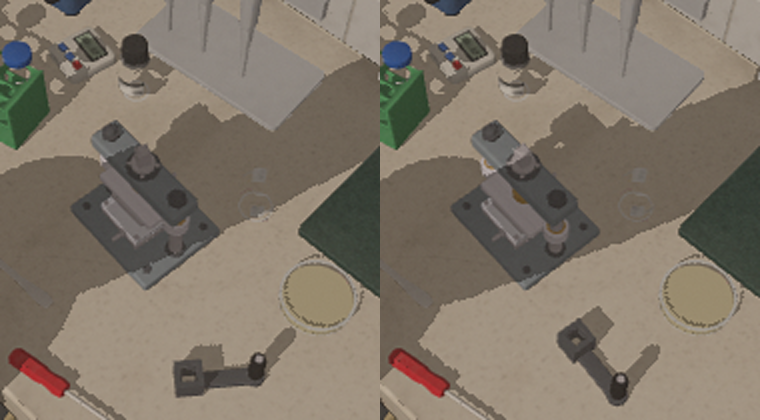

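The final side view shows the crank flat, with its boss at (577,338) and grip at (619,385). The platen is lowered, and the bottle, beaker and petri are at the same pixels as at the start. I'll hand it in.

```bash
python3 -c "
from workcell import bot
print(bot.job_done())"
```

```text
the job is handed in; nothing more can be done
None
```

The cell is clamped, the crank is off and lying flat on the worktop beside the press, and I handed the job in at about 38 s. No verdict is reported, so the clamp force is my estimate from the force felt at the grip.

**Fitting:** The crank went onto the square at the expected height. It met the shoulder with the tool at z = 0.1467 m, and the camera overlay agreed.

**Winding:** I led the crank 448° clockwise by its grip.
- **Before contact:** the force at the grip stayed near 8.4 N, with individual readings from 7.1 to 9.2 N.
- **Contact:** the force began to rise at about 355–360°, where I judge the shoe met the cell.
- **After contact:** it reached 12.95 N at 440°. I stopped at 448°, about a quarter turn after contact, which should be about 144 N.

**Final checks:**
- **Crank:** it lies flat with its boss at about (0.47, −0.195). The arm is well clear and touching nothing.
- **Press:** the plate is visibly lower than at the start.
- **Bottle and petri dish:** they match their starting images, apart from a half-pixel offset for the bottle in the side view that I put down to image noise.
- **Beaker:** the automatic image comparison failed because a shadow edge crosses it. By eye it stands at the same pixels as before.

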